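Make room on the kitchen rail and hang the blue caddy between its neighbours

ROBOT

A 6-joint arm with a two-finger parallel gripper is mounted at the origin on a cart in front of the work surface, level with it; the furniture and walls round the work are solid. World frame = base frame: x ahead of the robot, y to its left, z up, the work surface at z = 0. Lengths are in m, angles in rad, forces in N, time in s.
With the tool pointing down it reaches from about 0.4 to 0.825 m from the base axis. Payload 7 kg.
Tool frame: the origin (TCP) lies at the very end of the fingers, on their centre line; the grasp point (between the pads) lies 19 mm behind it (grip_depth is the distance from the TCP to the grasp point, in m); z points along the fingers, y is the direction in which the jaws open and shut (so a half turn about z gives the same grasp; the last joint's range is limited). The gripper opens to 88 mm and grips with 3 to 60 N. Pads are 19 mm wide; open, the fingers measure 130 mm over their backs; the gripper's body (78 mm by 193 mm) begins 47 mm behind the grasp point.
Start: joints at [1.453, 0.359, 0.012, 0, -1.224, -0.288], TCP at [0.266, 0.62, 0.227] pointing down, gripper open.
Joint ranges: [-3.07, 3.07], [-1.43, 2.12], [-1.02, 1.25], [-3.03, 1.67], [-3.05, -0], [-3.03, 3.03]. Speed limits (rad/s): [2.39, 2.39, 3.01, 3.14, 3.14, 3.14].

INTERFACE

Orientations are given as [roll, pitch, yaw] about the fixed x, y, z axes, in that order (R = Rz(yaw) Ry(pitch) Rx(roll)).
In Python, from station import get_state, grab_frame, get_calibration, job_done, grip_depth gives the robot as it stands. The module is installed in compiled form; this text tells all that it offers.
- The arm moves only by the shell command python3 -m crank 'ROWS' [FORCE]. ROWS is JSON, a list of rows, each an object with "turn": the turn, a rotation vector about the tool's x, y, z each as a share of 2 pi rad, from -1 to 1, a list of three; "slide": the shift along the tool's x, y, z each as a share of 0.5 m, from -1 to 1, a list of three; "fingers": the opening, from -1 (shut) to 1 (fully open). A call has 1 to 5 rows; each row is the pose to reach, as a shift and turn from the pose commanded when the call began, along the tool's axes at that moment, turning the shorter way round; what a row does not reach only later rows make up. A row lasts 1/12 s, in which the tool goes at most 41.7 mm and 7.16 degrees, less where a joint would pass 70% of its speed; a pose out of reach is approached as far as the arm can. A call with a number of a shift or a turn outside -1 to 1 is refused whole. A call with a gripper value outside its range is refused whole. The fingers move at their own pace and stop on an object; FORCE is the grip in N (left out, the last holds). Time passes only in rows, so rows that repeat a pose let the fingers close. It gives the time, the measured TCP pose, the force and the opening at its end, in the units of the state.
- get_state(): the state, without advancing time (a new reading comes with each control period).
- grab_frame(name): name is "side" or "top" or "wrist"; returns the picture (384x512x3 uint8, red, green, blue); there is no depth.
- get_calibration(name): a dict with "K" (3x3 intrinsics, pixels), "pose" (4x4, takes a point from camera to world coordinates). Camera axes: x right, y up, looking along -z (the intrinsics and any distortion apply to the point x, -y, -z); pixel columns grow to the right and rows downward; lengths in m; the calibration is good to about 2 mm. The wrist camera is an equidistant fisheye: a pixel r from the principal point sees the ray r / f radians off the axis. A picture is of the moment at which its call begins: read the wrist's pose just before it. get_calibration takes no time and is no camera call; for the wrist camera it gives the pose at the moment of the call.
- job_done(): hands the job in, once; it reports no verdict.
The state is a dict: "t": time; "q": joint angles; "qd": joint speeds; "joint_efforts": joint torques, N m; "eef_pos": TCP position; "ee_rot": TCP orientation; "force": force on the tool from outside, world axes, zero at the start; "moment": the same for the moment, N m; "width": finger opening in m.
Only numpy, scipy, OpenCV 4.12 (cv2) and the standard library are available. Lean on these libraries where they do the work, as an engineer would, in place of code of your own. Each camera call takes 0.05 s, during which the arm holds its last target.

TASK

The blue caddy belongs on the rail rack, between the white and the grey caddy, but those two hang too close together. Slide them apart along the rail without lifting them off, then lower the blue caddy through the gap so that its hook sits fully on the rail and it hangs freely between them; set it on gently rather than letting it drop, keep the other two hanging and leave everything else where it is.

Things in the scene. Friction and masses are not known exactly. Their poses are not given: they have to be found in the camera images.
- rack: rail rack (mm), fixed on the worktop: wooden foot 135 x 285 x 16 (x = -95 to +40), two posts 12 thick at y = +-126, 179 high, round steel rail 10 thick between them along y, 8 mm rest bar 92 below the rail at x = -2, on which hanging caddies lean. Origin on the worktop under mid-rail; y along the rail, x away from the robot; nothing above the rail
- rail_mid (a point): middle of the rail's centre line, 160 above the worktop; axes as the rack. Caddies hang on the robot's (-x) side of the rail, the lips of their hooks behind (+x) it
- blue_caddy: blue hook-on caddy (mm), loose, 0.11 to 0.23 kg, standing upright on the worktop: open box 56 deep (x) x 64 wide (y) x 80 high. Origin at the centre of its underside, z up, x from its front to its back, where the hook is. Hanging, its underside is 48 above the worktop and it leans about 3 degrees
- blue_caddy_grip (a point): centre of the wooden grip block on top of the blue caddy's hook: 12 (x) x 30 (y) x 34 high, centred at x = 36 and 138 above the underside (this point: 140); axes as the caddy. Its top is 155 above the underside
- blue_caddy_seat (a point): mid-slot point of the blue caddy's hook, at x = 36, 112 above its underside, where the rail's centre line lies within 3 mm when it hangs; axes as the caddy. The hook is 30 wide and opens downwards: slot from x = 28 (the box's back) to 44, roof at 117 above the underside; the lip behind it flares back to x = 57 at its lower end, 89 above the underside
- white_caddy_grip (a point): centre of the wooden grip block of the white caddy, which is shaped like the blue one, hangs on the rail and slides along it under a few newtons; 28 above the rail's centre line
- white_caddy_seat (a point): mid-slot point of the white caddy's hook, on the rail's centre line within a few mm; its box reaches 32 mm to either side in y
- grey_caddy_grip (a point): the same for the grey caddy: centre of its wooden grip block
- grey_caddy_seat (a point): the same for the grey caddy: mid-slot point of its hook
- egg_timer_mid (a point): wind-up kitchen timer, 63 across, 60 high, grey dome on a pale foot; bystander; point half-way up
- candle_jar_mid (a point): glass jar with green candle, 76 across, 90 high; bystander; point half-way up
- bean_tin_mid (a point): green food tin, 57 across, 72 high; bystander; point half-way up

How it is judged:
By the outcome, as a careful person would: the job done as asked, in the order asked, and still so for the second after the job is handed in, with the robot touching nothing.
It also fails if it takes over 67 s, if anything falls off the work surface, if the arm or the gripper's body presses on something with over 40 N, if the wrist force passes 120 N, or if a joint passes its speed limit or range.

## Working session

There is one attempt and no reset: what is moved stays moved. The work goes in short steps, Python scripts to look and compute and a shell command to move; the robot and the scene stay as the last step left them, time stands still between calls to the robot, and variables do not carry over. Pictures are saved under pics/ and viewed, and the job is handed in when it is done.

```bash
mkdir -p pics; python3 - <<'E'
from station import *
import cv2,numpy as np
s=get_state();print(s)
print(grip_depth if not callable(grip_depth) else grip_depth())
for n in("side","top","wrist"):
    c=get_calibration(n);print(n,{k:np.round(v,4).tolist() if k in("K","pose") else v for k,v in c.items()})
    cv2.imwrite(f"pics/{n}0.png",grab_frame(n)[:,:,::-1])
E
```

```text
{'t': 0.0, 'q': array([ 1.45307906e+00,  3.59354619e-01,  1.10220087e-02, -3.81185348e-04,
       -1.22408012e+00, -2.88129516e-01]), 'qd': array([ 0.0013203 , -0.00104259,  0.00030715, -0.00062809,  0.0009661 ,
        0.00019532]), 'joint_efforts': array([-8.62390061e-04, -5.82715416e+01,  2.93058211e+01,  6.99693024e+00,
        6.91286419e-03, -1.59348410e-04]), 'eef_pos': array([0.26628847, 0.61970074, 0.22562192]), 'ee_rot': array([ 3.13994105e+00, -1.15800247e-04, -4.05976505e-01]), 'force': array([ 0.32601204, -0.25824837, -0.43187138]), 'moment': array([ 0.02620035,  0.01267618, -0.03417021]), 'width': 0.08754639452027049}
0.0188
side {'K': [[370.6232, 0.0, 255.5162], [0.0, 370.6232, 192.0369], [0.0, 0.0, 1.0]], 'pose': [[-0.9979, -0.0519, 0.0398, 0.5947], [0.0653, -0.7637, 0.6423, 0.8229], [-0.0029, 0.6435, 0.7654, 1.0618], [0.0, 0.0, 0.0, 1.0]]}
top {'K': [[414.6024, 0.0, 252.4527], [0.0, 414.6024, 189.8643], [0.0, 0.0, 1.0]], 'pose': [[-0.0123, 0.9923, -0.123, 0.4033], [-0.9998, -0.0143, -0.0154, 0.0181], [-0.0171, 0.1228, 0.9923, 1.3226], [0.0, 0.0, 0.0, 1.0]]}
wrist {'K': [[297.3186, 0.0, 254.5253], [0.0, 297.3186, 188.197], [0.0, 0.0, 1.0]], 'pose': [[-0.3948, 0.8781, 0.2704, 0.3392], [-0.9188, -0.3778, -0.1147, 0.5889], [0.0014, -0.2938, 0.9559, 0.3853], [0.0, 0.0, 0.0, 1.0]]}
```

View pics/side0.png

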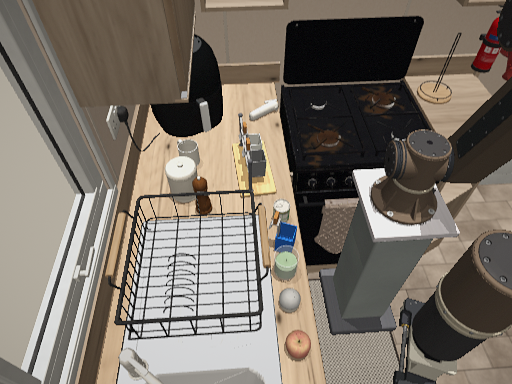

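View pics/top0.png

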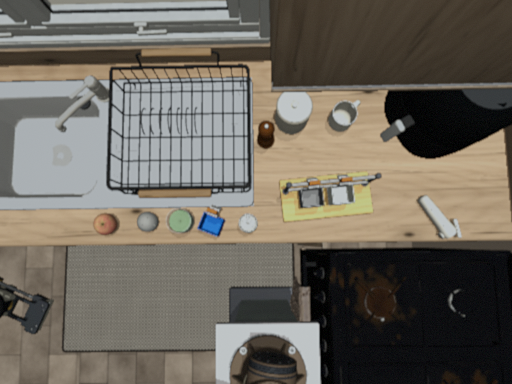

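View pics/wrist0.png

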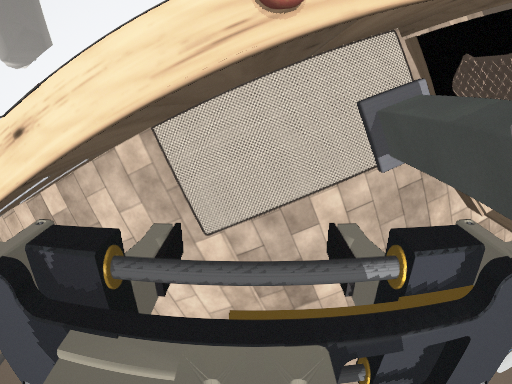

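```bash
python3 - <<'E'
import cv2
a=cv2.imread("pics/top0.png");cv2.imwrite("pics/topz.png",cv2.resize(a[165:245,130:390],None,fx=3,fy=3,interpolation=cv2.INTER_CUBIC))
a=cv2.imread("pics/side0.png");cv2.imwrite("pics/sidez.png",cv2.resize(a[100:290,210:320],None,fx=3,fy=3,interpolation=cv2.INTER_CUBIC))
E
```

```text
(no output)
```

View pics/topz.png

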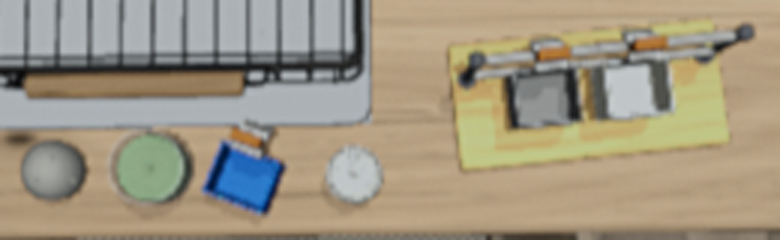

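View pics/sidez.png

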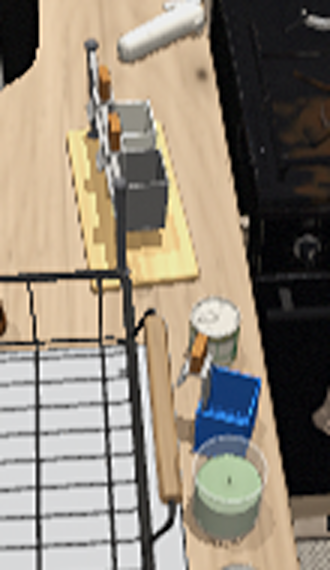

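```bash
cat > h.py <<'E'
import numpy as np,cv2
from station import *
def ray(n,uv,cal=None):
    c=cal or get_calibration(n);K=c["K"];P=c["pose"]
    x=(uv[0]-K[0][2])/K[0][0];y=(uv[1]-K[1][2])/K[1][1]
    if n=="wrist":
        r=np.hypot(x,y);s=np.sin(r)/max(r,1e-9);d=np.array([x*s,-y*s,-np.cos(r)])
    else: d=np.array([x,-y,-1.])
    return P[:3,3],P[:3,:3]@(d/np.linalg.norm(d))
def onz(n,uv,z,cal=None):
    o,d=ray(n,uv,cal);return o+d*(z-o[2])/d[2]
def tri(rs):
    A=0;b=0
    for o,d in rs:
        M=np.eye(3)-np.outer(d,d);A=A+M;b=b+M@o
    p=np.linalg.solve(A,b);return p,[float(np.linalg.norm((np.eye(3)-np.outer(d,d))@(p-o))) for o,d in rs]
def blobs(img,lo,hi,amin=8,roi=None):
    h=cv2.cvtColor(img,cv2.COLOR_RGB2HSV);m=cv2.inRange(h,np.array(lo),np.array(hi))
    n,l,st,c=cv2.connectedComponentsWithStats(m)
    return [(st[i].tolist(),np.round(c[i],1).tolist()) for i in range(1,n) if st[i][4]>=amin and (roi is None or (roi[0]<c[i][0]<roi[2] and roi[1]<c[i][1]<roi[3]))],m
E
python3 - <<'E'
from h import *
T=cv2.imread("pics/top0.png")[:,:,::-1].copy();S=cv2.imread("pics/side0.png")[:,:,::-1].copy()
print("orange top",blobs(T,(5,140,90),(16,255,255),4,(190,165,390,245))[0])
print("orange side",blobs(S,(5,140,90),(16,255,255),4,(230,100,300,290))[0])
bt=blobs(T,(100,120,60),(125,255,255),20,(190,165,390,245));print("blue top",bt[0])
print("blue side",blobs(S,(100,120,60),(125,255,255),20,(230,100,320,290))[0])
b,m=blobs(T,(22,90,120),(32,255,255),50,(270,165,390,245));print("yel",b)
# foot corners from zoom
for uv in [(448,45),(712,20),(729,142),(462,170)]:
    print("foot",np.round(onz("top",(130+(uv[0]+.5)/3-.5,165+(uv[1]+.5)/3-.5),.016),4))
for n,uv in [("postL",(477,60)),("postR",(746,33))]:
    print(n,np.round(onz("top",(130+uv[0]/3,165+uv[1]/3),.179),4))
for n,uv,z in [("tin",(354,174),.072),("jar",(151,168),.09),("egg",(52,170),.05)]:
    print(n,np.round(onz("top",(130+uv[0]/3,165+uv[1]/3),z),4))
E
```

```text
orange top [([341, 178, 11, 4, 29], [346.4, 179.3]), ([309, 181, 11, 4, 30], [314.1, 182.7]), ([207, 208, 10, 6, 27], [211.5, 210.7])]
orange side [([243, 122, 4, 11, 25], [244.2, 126.4]), ([246, 138, 4, 12, 34], [247.8, 143.5]), ([274, 211, 5, 13, 40], [275.8, 216.7])]
blue top [([198, 213, 26, 23, 363], [210.9, 224.1])]
blue side [([275, 222, 22, 28, 395], [285.5, 235.1])]
yel [([316, 175, 21, 5, 75], [326.4, 176.9]), ([280, 178, 26, 10, 106], [290.8, 181.1]), ([355, 185, 15, 10, 56], [362.0, 189.7]), ([282, 198, 36, 20, 252], [299.3, 208.2]), ([323, 202, 23, 11, 140], [332.8, 207.8]), ([283, 212, 90, 10, 123], [328.1, 216.1])]
foot [ 0.5968 -0.0464  0.016 ]
foot [ 0.6194 -0.3264  0.016 ]
foot [ 0.4898 -0.3381  0.016 ]
foot [ 0.4642 -0.0584  0.016 ]
postL [ 0.5572 -0.0658  0.179 ]
postR [ 0.5788 -0.315   0.179 ]
tin [0.458  0.0522 0.072 ]
jar [0.4658 0.2532 0.09  ]
egg [0.4671 0.3627 0.05  ]
```

```bash
python3 - <<'E'
from h import *
y=np.radians(5.0);R=np.array([[np.cos(y),-np.sin(y)],[np.sin(y),np.cos(y)]]);o=np.array([.569,-.190])
for n,t,s in [("white",(346.4,179.3),(244.2,126.4)),("grey",(314.1,182.7),(247.8,143.5)),("blue",(211.5,210.7),(275.8,216.7))]:
    p,e=tri([ray("top",t),ray("side",s)]);print(n,p.round(4),np.round(e,4),"rack",(R.T@(p[:2]-o)).round(4))
    z=.155 if n=="blue" else .203
    print("  top plane",onz("top",t,z).round(4), (R.T@(onz("top",t,z)[:2]-o)).round(4))
# blue box top corners in zoom
c=[]
for uv in [(223,140),(285,156),(266,213),(203,192)]:
    p=onz("top",(130+(uv[0]+.5)/3-.5,165+(uv[1]+.5)/3-.5),.08);c.append(p[:2]);print(p.round(4))
c=np.array(c);print(c.mean(0),np.degrees(np.arctan2(*((c[0]-c[3])+(c[1]-c[2]))[::-1])),[np.linalg.norm(c[i]-c[i-1]).round(3) for i in range(4)])
E
```

```text
white [ 0.5697 -0.2237  0.1872] [0.0001 0.0001] rack [-0.0022 -0.0336]
  top plane [ 0.5674 -0.2203  0.203 ] [-0.0043 -0.03  ]
grey [ 0.5617 -0.1348  0.1846] [0.0002 0.0002] rack [-0.0025  0.0556]
  top plane [ 0.5593 -0.1324  0.203 ] [-0.0046  0.0582]
blue [0.4913 0.1542 0.1422] [0.0001 0.0001] rack [-0.0474  0.3497]
  top plane [0.4904 0.1527 0.155 ] [-0.0484  0.3483]
[0.4944 0.184  0.08  ]
[0.4775 0.1218 0.08  ]
[0.4211 0.141  0.08  ]
[0.4427 0.2039 0.08  ]
[0.45895392 0.1626536 ] -19.857717820993354 [np.float64(0.055), np.float64(0.064), np.float64(0.06), np.float64(0.066)]
```

```bash
cat >> h.py <<'E'
from scipy.spatial.transform import Rotation as Ro
def plan(p,yaw,pitch=0.0):
    s=get_state();R=Ro.from_euler("xyz",s["ee_rot"])
    d=R.inv().apply(np.array(p)-s["eef_pos"]);Rt=Ro.from_euler("xyz",[np.pi,pitch,np.radians(yaw)])
    w=(R.inv()*Rt).as_rotvec()
    print("slide",(d/.5).round(4).tolist(),"turn",(w/2/np.pi).round(4).tolist(),"mm",(np.linalg.norm(d)*1e3).round(1),"deg",np.degrees(np.linalg.norm(w)).round(2))
def st():
    s=get_state();print("t",round(s["t"],2),"p",s["eef_pos"].round(4),"rpy",np.degrees(s["ee_rot"]).round(2),"F",s["force"].round(2),"M",s["moment"].round(3),"w",round(s["width"],4))
E
python3 -c "
from h import *
plan([.5657,-.1793,.30],5)"
```

```text
slide [1.1812, 1.2322, -0.1466] turn [0.0002, 0.0, -0.0785] mm 856.6 deg 28.26
```

```bash
python3 -m crank '[{"slide":[0.08,0.08,-0.15],"turn":[0,0,0],"fingers":1},{"slide":[0.08,0.08,-0.15],"turn":[0,0,0],"fingers":1},{"slide":[0.35,0.35,-0.15],"turn":[0,0,-0.04],"fingers":0},{"slide":[0.35,0.35,-0.15],"turn":[0,0,-0.04],"fingers":-1},{"slide":[0.35,0.35,-0.15],"turn":[0,0,-0.04],"fingers":-1}]' 20
python3 -c "
from h import *
plan([.5657,-.1793,.30],5);st()"
```

```text
t: 0.57
eef_pos: [0.3315, 0.4561, 0.2987]
ee_rot: [-3.141, 0.0, -0.146]
force: [1.5, 1.0, 0.1]
width: 0.0732
slide [0.648, 1.1892, -0.0034] turn [-0.0001, 0.0, -0.0371] mm 677.2 deg 13.35
t 0.57 p [0.3315 0.4561 0.2987] rpy [-1.7997e+02  1.0000e-02 -8.3500e+00] F [1.46 0.98 0.12] M [-0.041 -0.145 -0.012] w 0.0732
```

```bash
python3 -m crank '[{"slide":[0.27,0.5,0],"turn":[0,0,-0.037],"fingers":-1},{"slide":[0.27,0.5,0],"turn":[0,0,-0.037],"fingers":-1},{"slide":[0.27,0.5,0],"turn":[0,0,-0.037],"fingers":-1},{"slide":[0.27,0.5,0],"turn":[0,0,-0.037],"fingers":-1},{"slide":[0.27,0.5,0],"turn":[0,0,-0.037],"fingers":-1}]'
python3 -c "
from h import *
plan([.5657,-.1793,.30],5);st()"
```

```text
t: 0.98
eef_pos: [0.4009, 0.2591, 0.2985]
ee_rot: [-3.141, -0.0, 0.079]
force: [0.3, 1.0, 0.3]
width: 0.0399
slide [0.2597, 0.9, -0.0032] turn [-0.0001, -0.0, -0.0014] mm 468.4 deg 0.5
t 0.98 p [0.4009 0.2591 0.2985] rpy [-1.7998e+02 -1.0000e-02  4.5000e+00] F [0.35 0.96 0.34] M [-0.023 -0.182 -0.036] w 0.0399
```

```bash
python3 -m crank '[{"slide":[0.25,0.87,0],"turn":[0,0,0],"fingers":-1},{"slide":[0.25,0.87,0],"turn":[0,0,0],"fingers":-1},{"slide":[0.25,0.87,0],"turn":[0,0,0],"fingers":-1},{"slide":[0.25,0.87,0],"turn":[0,0,0],"fingers":-1},{"slide":[0.25,0.87,0],"turn":[0,0,0],"fingers":-1}]'
python3 -c "
from h import *
plan([.5657,-.1793,.30],5);st()"
```

```text
t: 1.4
eef_pos: [0.474, 0.064, 0.2987]
ee_rot: [-3.141, -0.001, 0.078]
force: [0.9, 0.8, -0.3]
width: 0.0064
slide [0.1448, 0.4996, -0.0027] turn [-0.0001, -0.0001, -0.0014] mm 260.1 deg 0.51
t 1.4 p [0.474  0.064  0.2987] rpy [-1.7997e+02 -4.0000e-02  4.4900e+00] F [ 0.91  0.81 -0.34] M [ 0.111 -0.141  0.049] w 0.0064
```

```bash
python3 -m crank '[{"slide":[0.12,0.43,0],"turn":[0,0,0],"fingers":-1},{"slide":[0.12,0.43,0],"turn":[0,0,0],"fingers":-1},{"slide":[0.12,0.43,0],"turn":[0,0,0],"fingers":-1},{"slide":[0.12,0.43,0],"turn":[0,0,0],"fingers":-1}]'
python3 -c "
from h import *
plan([.5657,-.1793,.30],5);st()"
```

```text
t: 1.73
eef_pos: [0.5312, -0.0927, 0.2985]
ee_rot: [-3.141, -0.0, 0.078]
force: [1.2, 1.0, 0.3]
width: 0.0005
slide [0.0553, 0.1781, -0.003] turn [-0.0, -0.0, -0.0015] mm 93.3 deg 0.53
t 1.73 p [ 0.5312 -0.0927  0.2985] rpy [-1.7999e+02 -2.0000e-02  4.4700e+00] F [1.15 0.98 0.33] M [ 0.142 -0.162 -0.009] w 0.0005
```

```bash
python3 -m crank '[{"slide":[0,0,0],"turn":[0,0,0],"fingers":-1},{"slide":[0,0,0],"turn":[0,0,0],"fingers":-1},{"slide":[0,0,0],"turn":[0,0,0],"fingers":-1}]'
python3 -c "
from h import *
plan([.5657,-.1793,.30],5);st()
cv2.imwrite('pics/w1.png',grab_frame('wrist')[:,:,::-1])"
```

```text
t: 1.98
eef_pos: [0.5308, -0.0908, 0.298]
ee_rot: [-3.141, 0.001, 0.077]
force: [-0.2, 0.1, -0.4]
width: 0.0001
slide [0.0561, 0.1819, -0.004] turn [-0.0, 0.0001, -0.0017] mm 95.2 deg 0.61
t 1.98 p [ 0.5308 -0.0908  0.298 ] rpy [-1.7999e+02  5.0000e-02  4.3900e+00] F [-0.23  0.14 -0.43] M [-0.047  0.078 -0.026] w 0.0001
```

View pics/w1.png

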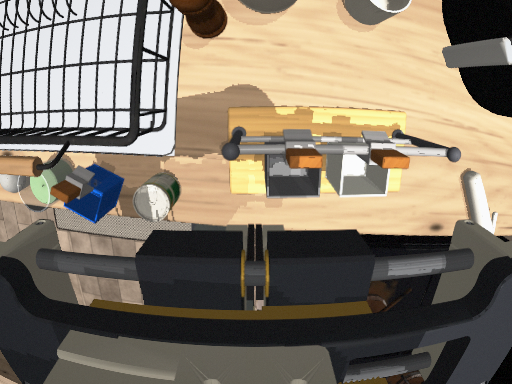

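```bash
python3 - <<'E'
from h import *
I=cv2.imread("pics/w1.png")[:,:,::-1].copy()
b,m=blobs(I,(5,140,60),(16,255,255),15,(0,120,500,210));print(b)
P=dict(white=((346.4,179.3),(244.2,126.4)),grey=((314.1,182.7),(247.8,143.5)),blue=((211.5,210.7),(275.8,216.7)))
y=np.radians(5.0);R=np.array([[np.cos(y),-np.sin(y)],[np.sin(y),np.cos(y)]]);o=np.array([.569,-.190])
for (s,c) in b:
    n="white" if c[0]>350 else "grey" if c[0]>250 else "blue"
    p,e=tri([ray("wrist",c),ray("top",P[n][0]),ray("side",P[n][1])]);print(n,p.round(4),np.round(e,4),(R.T@(p[:2]-o)).round(4))
for uv in [(232,149),(454,153)]: print("post",onz("wrist",uv,.175).round(4))
E
python3 - <<'E'
import cv2
a=cv2.imread("pics/w1.png");cv2.imwrite("pics/w1z.png",cv2.resize(a[90:220,0:500],None,fx=1.6,fy=1.6,interpolation=cv2.INTER_CUBIC))
E
```

```text
[([286, 149, 37, 19, 641], [303.8, 158.2]), ([371, 150, 39, 19, 576], [389.8, 158.6]), ([51, 180, 30, 23, 412], [64.8, 191.0])]
grey [ 0.5609 -0.134   0.186 ] [0.0014 0.001  0.0008] [-0.0032  0.0565]
white [ 0.5692 -0.2225  0.1879] [0.0015 0.001  0.0007] [-0.0027 -0.0324]
blue [0.4909 0.154  0.1422] [0.0009 0.0005 0.0004] [-0.0478  0.3495]
post [ 0.5608 -0.0655  0.175 ]
post [ 0.5824 -0.3126  0.175 ]
```

View pics/w1z.png

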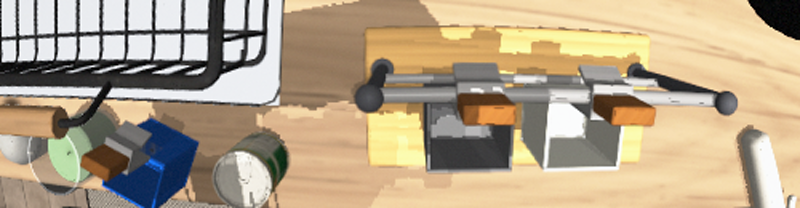

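```bash
python3 -m crank '[{"slide":[0.055,0.18,0],"turn":[0,0,-0.0017],"fingers":-1},{"slide":[0.055,0.18,0],"turn":[0,0,-0.0017],"fingers":-1},{"slide":[0.055,0.18,0.0],"turn":[0,0,-0.0017],"fingers":-1},{"slide":[0.055,0.18,0.1],"turn":[0,0,-0.0017],"fingers":-1},{"slide":[0.055,0.18,0.12],"turn":[0,0,-0.0017],"fingers":-1}]'
python3 -m crank '[{"slide":[0,0,0],"turn":[0,0,0],"fingers":-1}]'
python3 -c "
from h import *
plan([.565,-.1783,.175],5);st()
cv2.imwrite('pics/w2.png',grab_frame('wrist')[:,:,::-1])"
```

```text
t: 2.45
eef_pos: [0.5648, -0.1768, 0.2356]
ee_rot: [-3.14, 0.001, 0.089]
force: [-0.9, 0.6, -2.0]
width: 0.0002
t: 2.53
eef_pos: [0.563, -0.1762, 0.2339]
ee_rot: [-3.139, 0.007, 0.09]
force: [-1.8, 0.3, -1.3]
width: 0.0004
slide [0.0044, 0.0048, 0.1178] turn [-0.0004, 0.0011, 0.0004] mm 59.0 deg 0.45
t 2.53 p [ 0.563  -0.1762  0.2339] rpy [-179.87    0.41    5.14] F [-1.76  0.3  -1.34] M [-0.02   0.11   0.042] w 0.0004
```

View pics/w2.png

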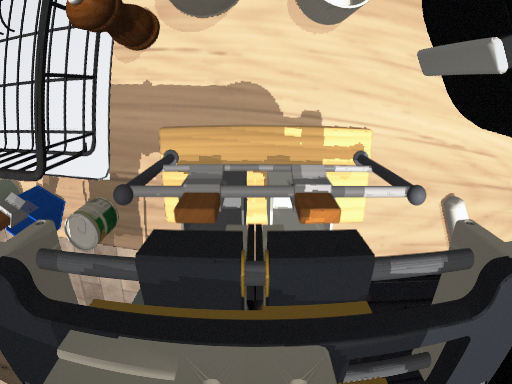

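```bash
python3 -m crank '[{"slide":[0.003,0.004,0.04],"turn":[0,0,0],"fingers":-1},{"slide":[0.003,0.004,0.08],"turn":[0,0,0],"fingers":-1},{"slide":[0.003,0.004,0.1],"turn":[0,0,0],"fingers":-1},{"slide":[0.003,0.004,0.116],"turn":[0,0,0],"fingers":-1},{"slide":[0.003,0.004,0.116],"turn":[0,0,0],"fingers":-1}]'
python3 -c "
from h import *
plan([.565,-.1783,.175],5);st()
cv2.imwrite('pics/w3.png',grab_frame('wrist')[:,:,::-1])"
```

```text
t: 3.0
eef_pos: [0.5671, -0.1793, 0.1803]
ee_rot: [-3.142, 0.001, 0.09]
force: [-1.0, -0.1, -0.3]
width: 0.0002
slide [-0.0041, -0.0023, 0.0105] turn [-0.0, 0.0001, 0.0004] mm 5.7 deg 0.15
t 3.0 p [ 0.5671 -0.1793  0.1803] rpy [-1.80e+02  4.00e-02  5.14e+00] F [-0.99 -0.06 -0.34] M [-0.029  0.042 -0.011] w 0.0002
```

View pics/w3.png

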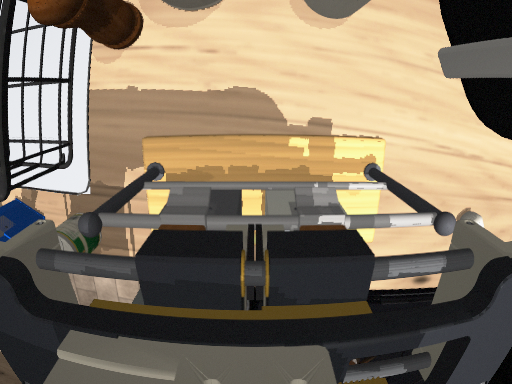

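```bash
python3 -m crank '[{"slide":[-0.003,0,0.012],"turn":[0,0,0],"fingers":-1},{"slide":[-0.003,0,0.012],"turn":[0,0,0],"fingers":-0.7},{"slide":[-0.003,0,0.012],"turn":[0,0,0],"fingers":-0.5},{"slide":[-0.003,0.005,0.012],"turn":[0,0,0],"fingers":-0.4},{"slide":[-0.003,0.01,0.012],"turn":[0,0,0],"fingers":-0.3}]' 20
python3 -c "
from h import *
st()
cv2.imwrite('pics/w4.png',grab_frame('wrist')[:,:,::-1])"
```

```text
t: 3.47
eef_pos: [0.5664, -0.1851, 0.1751]
ee_rot: [-3.142, -0.001, 0.089]
force: [0.2, 3.9, 2.6]
width: 0.0216
t 3.47 p [ 0.5664 -0.1851  0.1751] rpy [-1.8e+02 -5.0e-02  5.1e+00] F [0.19 3.87 2.64] M [ 0.656  0.223 -0.03 ] w 0.0216
```

View pics/w4.png

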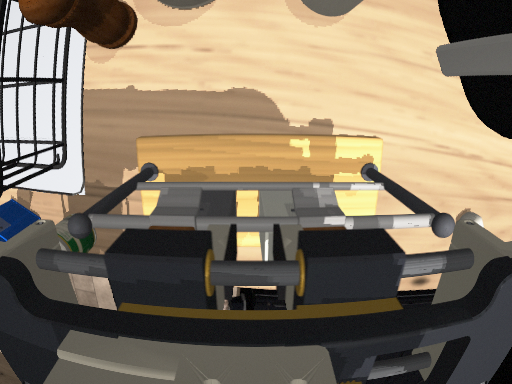

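```bash
python3 -m crank '[{"slide":[0,0.002,0],"turn":[0,0,0],"fingers":-0.1},{"slide":[0,0.004,0],"turn":[0,0,0],"fingers":0.1},{"slide":[0,0.006,0],"turn":[0,0,0],"fingers":0.2},{"slide":[0,0.008,0],"turn":[0,0,0],"fingers":0.3},{"slide":[0,0.008,0],"turn":[0,0,0],"fingers":0.4}]' 20
python3 -c "
from h import *
st()
cv2.imwrite('pics/w5.png',grab_frame('wrist')[:,:,::-1])"
```

```text
t: 3.93
eef_pos: [0.5667, -0.1896, 0.1749]
ee_rot: [3.141, -0.0, 0.089]
force: [-0.4, -0.5, 4.0]
width: 0.0577
t 3.93 p [ 0.5667 -0.1896  0.1749] rpy [ 1.7996e+02 -3.0000e-02  5.0900e+00] F [-0.36 -0.49  4.04] M [0.085 0.212 0.006] w 0.0577
```

View pics/w5.png

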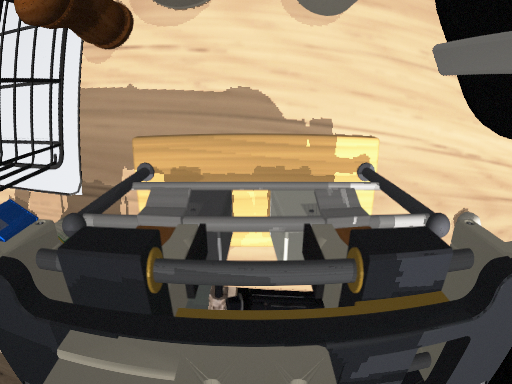

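```bash
python3 -m crank '[{"slide":[0,0,0],"turn":[0,0,0],"fingers":0.5},{"slide":[0,0,0],"turn":[0,0,0],"fingers":0.6},{"slide":[0,0,0],"turn":[0,0,0],"fingers":0.75},{"slide":[0,0,0],"turn":[0,0,0],"fingers":0.9},{"slide":[0,0,0],"turn":[0,0,0],"fingers":0.95}]' 20
python3 -m crank '[{"slide":[0,0,0],"turn":[0,0,0],"fingers":0.97},{"slide":[0,0,0],"turn":[0,0,0],"fingers":0.97}]' 
python3 -c "
from h import *
st()
cv2.imwrite('pics/w6.png',grab_frame('wrist')[:,:,::-1])"
```

```text
t: 4.4
eef_pos: [0.5666, -0.189, 0.1747]
ee_rot: [3.141, -0.0, 0.089]
force: [-0.9, 1.3, 5.2]
width: 0.0832
t: 4.57
eef_pos: [0.5666, -0.189, 0.1747]
ee_rot: [3.141, -0.0, 0.089]
force: [-1.0, 1.7, 5.3]
width: 0.0859
t 4.57 p [ 0.5666 -0.189   0.1747] rpy [ 1.7999e+02 -2.0000e-02  5.0900e+00] F [-0.98  1.71  5.26] M [0.398 0.303 0.076] w 0.0859
```

View pics/w6.png

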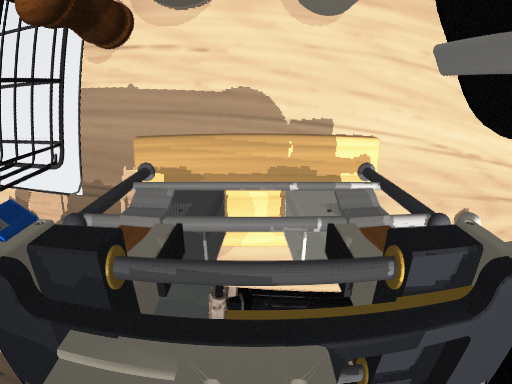

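```bash
python3 -m crank '[{"slide":[0,0,0],"turn":[0,0,0],"fingers":0.6},{"slide":[0,0,0],"turn":[0,0,0],"fingers":0.5},{"slide":[0,0,-0.04],"turn":[0,0,0],"fingers":0.5},{"slide":[0,0,-0.12],"turn":[0,0,0],"fingers":0.5},{"slide":[-0.03,0,-0.2],"turn":[0,0,0],"fingers":0.5}]' 20
python3 -m crank '[{"slide":[-0.1,-0.08,-0.03],"turn":[0,0,0],"fingers":0.5},{"slide":[-0.1,-0.16,-0.03],"turn":[0,0,0],"fingers":0.5},{"slide":[-0.1,-0.16,-0.03],"turn":[0,0,0],"fingers":0.5},{"slide":[-0.1,-0.16,-0.03],"turn":[0,0,0],"fingers":0.5}]' 20
python3 - <<'E'
from h import *
st()
for n in("side","top","wrist"):
    cv2.imwrite(f"pics/{n}7.png",grab_frame(n)[:,:,::-1])
I=cv2.imread("pics/wrist7.png")[:,:,::-1].copy()
T=cv2.imread("pics/top7.png")[:,:,::-1].copy();S=cv2.imread("pics/side7.png")[:,:,::-1].copy()
print("orange top",blobs(T,(5,140,90),(16,255,255),4,(190,165,390,245))[0])
print("orange side",blobs(S,(5,140,90),(16,255,255),4,(230,100,300,290))[0])
print("orange w",blobs(I,(5,140,60),(16,255,255),15,(0,50,500,280))[0])
a=cv2.imread("pics/side7.png");b=cv2.resize(a[90:260,220:330],None,fx=3,fy=3,interpolation=cv2.INTER_CUBIC)
c=np.zeros((510,842,3),np.uint8);c[:384,:512]=cv2.imread("pics/wrist7.png");c[:,512:]=b
cv2.imwrite("pics/c7.png",cv2.resize(c,(790,478)))
E
```

```text
t: 5.03
eef_pos: [0.5521, -0.1902, 0.2723]
ee_rot: [-3.141, 0.005, 0.089]
force: [0.6, -0.5, 1.6]
width: 0.0663
t: 5.37
eef_pos: [0.4936, -0.113, 0.2896]
ee_rot: [-3.141, -0.002, 0.09]
force: [-0.2, 0.2, 0.4]
width: 0.0658
t 5.37 p [ 0.4936 -0.113   0.2896] rpy [-1.7995e+02 -1.3000e-01  5.1800e+00] F [-0.22  0.15  0.42] M [-0.063  0.018  0.022] w 0.0658
orange top []
orange side [([242, 115, 3, 11, 31], [242.9, 120.3]), ([247, 142, 4, 11, 34], [248.8, 146.9]), ([273, 211, 6, 13, 41], [275.6, 217.0])]
orange w [([247, 111, 36, 16, 552], [264.1, 118.6]), ([395, 118, 42, 17, 537], [415.6, 125.9]), ([30, 153, 31, 21, 400], [44.1, 162.2])]
```

View pics/c7.png

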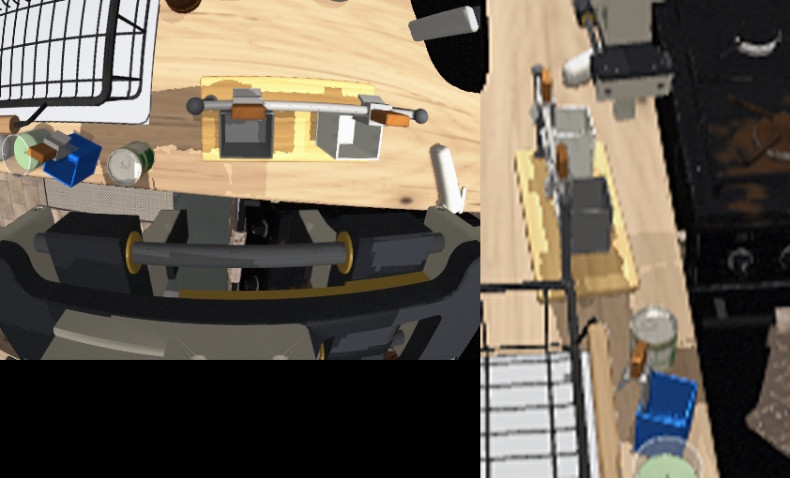

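View pics/top7.png

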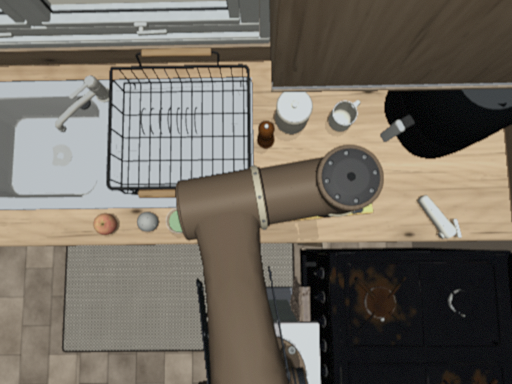

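```bash
python3 - <<'E'
from h import *
y=np.radians(5.0);R=np.array([[np.cos(y),-np.sin(y)],[np.sin(y),np.cos(y)]]);o=np.array([.570,-.1895])
for n,w,s in [("grey",(264.1,118.6),(248.8,146.9)),("white",(415.6,125.9),(242.9,120.3)),("blue",(44.1,162.2),(275.6,217.0))]:
    p,e=tri([ray("wrist",w),ray("side",s)]);print(n,p.round(4),np.round(e,4),(R.T@(p[:2]-o)).round(4))
st()
a=cv2.imread("pics/wrist7.png");cv2.imwrite("pics/w7z.png",cv2.resize(a[70:210,0:480],None,fx=1.66,fy=1.66,interpolation=cv2.INTER_CUBIC))
E
```

```text
grey [ 0.5584 -0.1174  0.1846] [0.0005 0.0005] [-0.0053  0.0729]
white [ 0.5717 -0.2693  0.1784] [0.0011 0.0011] [-0.0052 -0.0796]
blue [0.491  0.1536 0.1401] [0.0007 0.0007] [-0.0488  0.3487]
t 5.52 p [ 0.495  -0.115   0.2882] rpy [-1.80e+02  2.00e-02  5.12e+00] F [-0.04 -0.29 -1.03] M [-0.11  -0.006 -0.025] w 0.0657
```

View pics/w7z.png

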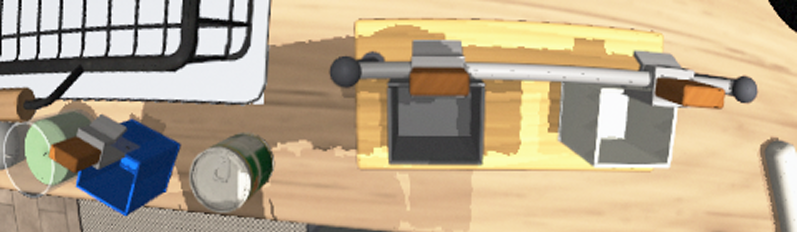

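```bash
python3 -m crank '[{"slide":[-0.04,0.2,-0.08],"turn":[0,0,0],"fingers":0.5},{"slide":[-0.04,0.2,-0.08],"turn":[0,0,0],"fingers":0.5},{"slide":[-0.04,0.2,-0.08],"turn":[0,0,0],"fingers":0.5},{"slide":[-0.04,0.2,-0.08],"turn":[0,0,0],"fingers":0.5}]' 20
python3 - <<'E'
from h import *
st()
a=grab_frame("wrist")[:,:,::-1];cv2.imwrite("pics/w8.png",a)
cv2.imwrite("pics/w8z.png",cv2.resize(a[60:220,120:400],None,fx=2.8,fy=2.8,interpolation=cv2.INTER_CUBIC))
E
```

```text
t: 5.85
eef_pos: [0.4844, -0.2208, 0.3296]
ee_rot: [3.14, -0.0, 0.085]
force: [1.4, 0.8, 0.4]
width: 0.0656
t 5.85 p [ 0.4844 -0.2208  0.3296] rpy [ 1.799e+02 -3.000e-02  4.880e+00] F [1.37 0.83 0.43] M [-0.037 -0.049 -0.003] w 0.0656
```

View pics/w8z.png

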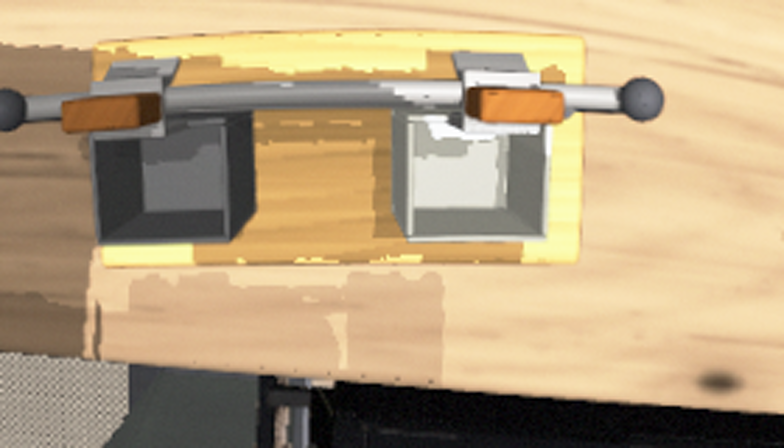

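```bash
python3 - <<'E'
from h import *
y=np.radians(5.0);R=np.array([[np.cos(y),-np.sin(y)],[np.sin(y),np.cos(y)]]);o=np.array([.570,-.1895])
f=lambda uv,z:(R.T@(onz("wrist",(120+(uv[0]+.5)/2.8-.5,60+(uv[1]+.5)/2.8-.5),z)[:2]-o)).round(4)
for n,uv,z in [("gout",(99,242),.128),("gin",(230,241),.128),("win",(408,240),.128),("wout",(547,240),.128),("gblkL",(62,130),.169),("gblkR",(160,123),.203),("wblkL",(470,88),.203),("wblkR",(564,88),.203),("postL",(8,108),.175),("postR",(640,99),.175)]:
    print(n,f(uv,z))
I=cv2.imread("pics/w8.png")[:,:,::-1].copy();b=blobs(I,(5,140,60),(16,255,255),15,(100,50,400,280))[0]
for s,c in b: 
    z=.190;p=onz("wrist",c,z);print(c,p.round(4),(R.T@(p[:2]-o)).round(4))
E
```

```text
gout [-0.0633  0.1043]
gin [-0.0645  0.0432]
win [-0.0648 -0.0351]
wout [-0.0643 -0.0967]
gblkL [-0.0112  0.1032]
gblkR [-0.0107  0.0532]
wblkL [-0.0005 -0.0531]
wblkR [ 0.0006 -0.0856]
postL [-0.0005  0.124 ]
postR [-0.0011 -0.1222]
[303.6, 97.2] [ 0.5704 -0.2605  0.19  ] [-0.0058 -0.0708]
[158.7, 99.9] [ 0.5576 -0.1144  0.19  ] [-0.0058  0.0759]
[101.5, 164.6] [ 0.485  -0.0461  0.19  ] [-0.0721  0.1502]
```

```bash
python3 -c "
from h import *
plan([.5668,-.1878,.235],5);st()"
```

```text
slide [0.17, -0.0487, 0.1865] turn [0.0001, 0.0001, -0.0004] mm 128.5 deg 0.16
t 5.9 p [ 0.4842 -0.2192  0.3283] rpy [1.7998e+02 3.0000e-02 4.8400e+00] F [ 0.02  1.28 -0.33] M [ 0.037  0.01  -0.008] w 0.0661
```

```bash
python3 -m crank '[{"slide":[0.085,-0.03,0.05],"turn":[0,0,0],"fingers":0.4},{"slide":[0.17,-0.05,0.1],"turn":[0,0,0],"fingers":0.4},{"slide":[0.17,-0.05,0.17],"turn":[0,0,0],"fingers":0.4},{"slide":[0.17,-0.05,0.186],"turn":[0,0,0],"fingers":0.4},{"slide":[0.17,-0.05,0.186],"turn":[0,0,0],"fingers":0.4}]' 20
python3 -c "
from h import *
plan([.5668,-.1878,.175],5);st()"
```

```text
t: 6.32
eef_pos: [0.5648, -0.183, 0.2292]
ee_rot: [-3.139, 0.01, 0.089]
force: [0.4, 0.5, -0.6]
width: 0.0615
slide [0.0043, 0.0102, 0.1083] turn [-0.0004, 0.0016, 0.0002] mm 54.4 deg 0.59
t 6.32 p [ 0.5648 -0.183   0.2292] rpy [-179.87    0.57    5.08] F [ 0.43  0.45 -0.59] M [-0.035  0.091 -0.009] w 0.0615
```

```bash
python3 -m crank '[{"slide":[0.0,0.01,0.04],"turn":[0,0,0],"fingers":0.4},{"slide":[0,0.01,0.08],"turn":[0,0,0],"fingers":0.4},{"slide":[0,0.01,0.1],"turn":[0,0,0],"fingers":0.4},{"slide":[0,0.01,0.104],"turn":[0,0,0],"fingers":0.4},{"slide":[0,0.01,0.104],"turn":[0,0,0],"fingers":0.7}]' 20
python3 -c "
from h import *
plan([.5668,-.1878,.175],5);st();cv2.imwrite('pics/w9.png',grab_frame('wrist')[:,:,::-1])"
```

```text
t: 6.73
eef_pos: [0.5668, -0.1892, 0.1838]
ee_rot: [3.141, 0.001, 0.089]
force: [-0.3, 0.7, 1.1]
width: 0.064
slide [0.0003, -0.0028, 0.0176] turn [0.0, 0.0001, 0.0002] mm 8.9 deg 0.09
t 6.73 p [ 0.5668 -0.1892  0.1838] rpy [1.7998e+02 3.0000e-02 5.0800e+00] F [-0.34  0.68  1.09] M [-0.028 -0.015 -0.006] w 0.064
```

View pics/w9.png

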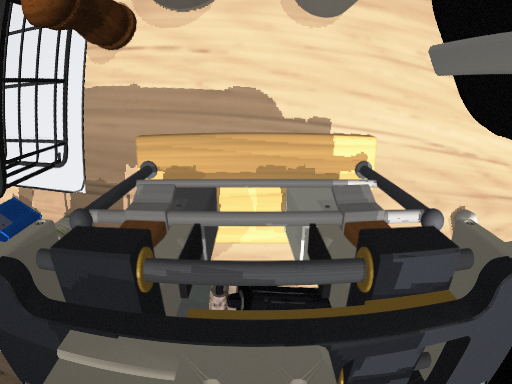

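```bash
python3 -m crank '[{"slide":[0,0,0.016],"turn":[0,0,0],"fingers":0.7},{"slide":[0,0,0.016],"turn":[0,0,0],"fingers":0.9},{"slide":[0,0.004,0.016],"turn":[0,0,0],"fingers":0.95},{"slide":[0,0.009,0.016],"turn":[0,0,0],"fingers":0.95},{"slide":[0,0.014,0.016],"turn":[0,0,0],"fingers":0.95}]' 20
python3 -c "
from h import *
st()"
python3 -m crank '[{"slide":[0,0.002,0],"turn":[0,0,0],"fingers":0.95},{"slide":[0,-0.006,0],"turn":[0,0,0],"fingers":0.95},{"slide":[0,-0.014,0],"turn":[0,0,0],"fingers":0.95},{"slide":[0,-0.022,0],"turn":[0,0,0],"fingers":0.95},{"slide":[0,-0.03,0],"turn":[0,0,0],"fingers":0.95}]' 20
python3 -c "
from h import *
st()"

```

```text
t: 7.2
eef_pos: [0.5676, -0.1961, 0.1759]
ee_rot: [-3.142, -0.0, 0.089]
force: [-0.3, 1.8, 1.8]
width: 0.0853
t 7.2 p [ 0.5676 -0.1961  0.1759] rpy [-1.80e+02 -3.00e-02  5.09e+00] F [-0.3  1.8  1.8] M [ 0.419  0.219 -0.027] w 0.0853
t: 7.62
eef_pos: [0.5664, -0.1811, 0.176]
ee_rot: [3.141, -0.001, 0.089]
force: [-0.6, -3.4, 3.0]
width: 0.0853
t 7.62 p [ 0.5664 -0.1811  0.176 ] rpy [ 1.7995e+02 -4.0000e-02  5.1000e+00] F [-0.61 -3.43  2.98] M [-1.073 -0.052  0.051] w 0.0853
```

```bash
python3 -m crank '[{"slide":[0,0.014,0],"turn":[0,0,0],"fingers":0.6},{"slide":[0,0.014,-0.02],"turn":[0,0,0],"fingers":0.5},{"slide":[0,0.014,-0.08],"turn":[0,0,0],"fingers":0.5},{"slide":[0,0.014,-0.16],"turn":[0,0,0],"fingers":0.5},{"slide":[-0.08,0.0,-0.24],"turn":[0,0,0],"fingers":0.5}]' 20
python3 -m crank '[{"slide":[-0.1,-0.05,-0.08],"turn":[0,0,0],"fingers":0.5},{"slide":[-0.1,-0.05,-0.08],"turn":[0,0,0],"fingers":0.5},{"slide":[-0.1,-0.05,-0.08],"turn":[0,0,0],"fingers":0.5}]' 
python3 - <<'E'
from h import *
st()
c=get_calibration("wrist");a=grab_frame("wrist")[:,:,::-1];cv2.imwrite("pics/w10.png",a)
import pickle;pickle.dump(c,open("c10.pkl","wb"))
cv2.imwrite("pics/w10z.png",cv2.resize(a[60:220,100:400],None,fx=2.6,fy=2.6,interpolation=cv2.INTER_CUBIC))
s=grab_frame("side");cv2.imwrite("pics/side10.png",s[:,:,::-1])
I=a[:,:,::-1].copy()
W=blobs(I,(5,140,60),(16,255,255),15,(0,50,500,280))[0];S=blobs(s,(5,140,90),(16,255,255),4,(230,100,300,290))[0]
print(W,S)
E
```

```text
t: 8.03
eef_pos: [0.5402, -0.186, 0.2866]
ee_rot: [3.14, -0.0, 0.089]
force: [1.0, -0.1, 1.4]
width: 0.0663
t: 8.28
eef_pos: [0.4835, -0.1648, 0.3305]
ee_rot: [3.141, -0.008, 0.089]
force: [0.7, -0.6, 0.3]
width: 0.0656
t 8.28 p [ 0.4835 -0.1648  0.3305] rpy [179.95  -0.46   5.1 ] F [ 0.75 -0.63  0.28] M [-0.08  -0.093  0.009] w 0.0656
[([187, 97, 34, 13, 390], [203.1, 102.5]), ([344, 99, 36, 14, 373], [362.0, 105.1]), ([24, 140, 26, 17, 308], [36.4, 147.9])] [([241, 114, 4, 11, 30], [242.8, 119.2]), ([247, 144, 4, 11, 30], [249.1, 148.5]), ([274, 211, 5, 13, 39], [275.8, 216.6])]
```

View pics/w10z.png

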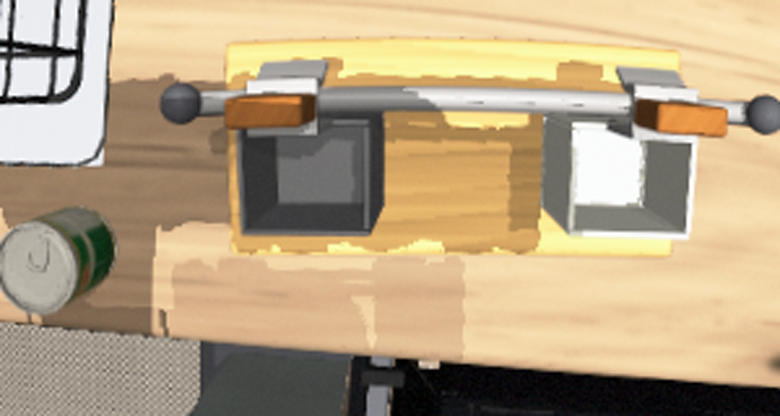

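```bash
python3 - <<'E'
from h import *
import pickle;c=pickle.load(open("c10.pkl","rb"))
y=np.radians(5.0);R=np.array([[np.cos(y),-np.sin(y)],[np.sin(y),np.cos(y)]]);o=np.array([.570,-.1895])
f=lambda uv,z:(R.T@(onz("wrist",(100+(uv[0]+.5)/2.6-.5,60+(uv[1]+.5)/2.6-.5),z,c)[:2]-o)).round(4)
for n,uv,z in [("gout",(242,234),.128),("gin",(369,234),.128),("win",(571,235),.128),("wout",(689,237),.128),("postL",(180,103),.175),("postR",(762,113),.175)]:
    print(n,f(uv,z))
for n,w,s in [("grey",(203.1,102.5),(249.1,148.5)),("white",(362,105.1),(242.8,119.2)),("blue",(36.4,147.9),(275.8,216.6))]:
    p,e=tri([ray("wrist",w,c),ray("side",s)]);print(n,p.round(4),np.round(e,4),(R.T@(p[:2]-o)).round(4))
plan([.491,.1538,.30],-19)
E
```

```text
gout [-0.0642  0.1096]
gin [-0.0647  0.0484]
win [-0.0643 -0.0486]
wout [-0.0637 -0.1098]
postL [-0.0007  0.1246]
postR [ 0.     -0.1231]
grey [ 0.5577 -0.1056  0.1881] [0.0008 0.0008] [-0.005   0.0846]
white [ 0.5725 -0.2724  0.1811] [0.0004 0.0004] [-0.0047 -0.0828]
blue [0.4905 0.1529 0.141 ] [0.0006 0.0006] [-0.0494  0.348 ]
slide [0.0685, -0.6336, 0.0533] turn [-0.0002, -0.0005, 0.067] mm 319.8 deg 24.11
```

```bash
python3 -m crank '[{"slide":[0.06,-0.6,0.0],"turn":[0,0,0.067],"fingers":0.5},{"slide":[0.06,-0.6,0.0],"turn":[0,0,0.067],"fingers":0.5},{"slide":[0.06,-0.6,0.0],"turn":[0,0,0.067],"fingers":0.5},{"slide":[0.06,-0.6,0.0],"turn":[0,0,0.067],"fingers":0.5},{"slide":[0.06,-0.6,0.0],"turn":[0,0,0.067],"fingers":0.5}]' 20
python3 -m crank '[{"slide":[0,0,0],"turn":[0,0,0],"fingers":0.5}]' 20
python3 - <<'E'
from h import *
st();plan([.491,.1538,.24],-19)
a=grab_frame("wrist")[:,:,::-1];cv2.imwrite("pics/w11.png",a)
E
```

```text
t: 8.8
eef_pos: [0.4876, 0.0262, 0.3236]
ee_rot: [3.14, 0.002, -0.34]
force: [1.2, -0.5, -0.1]
width: 0.0658
t: 8.88
eef_pos: [0.488, 0.0302, 0.3233]
ee_rot: [3.141, 0.002, -0.329]
force: [-0.9, -1.4, -0.1]
width: 0.0653
t 8.88 p [0.488  0.0302 0.3233] rpy [ 1.7998e+02  1.2000e-01 -1.8830e+01] F [-0.85 -1.4  -0.13] M [-0.08  -0.027 -0.009] w 0.0653
slide [-0.0738, -0.2359, 0.1666] turn [0.0001, 0.0003, 0.0005] mm 149.0 deg 0.21
```

View pics/w11.png

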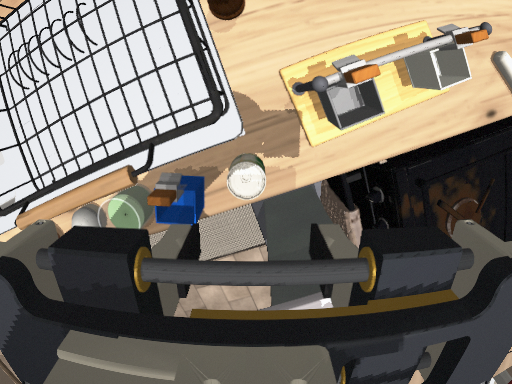

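```bash
python3 - <<'E'
from h import *
for t,s in [((211,193),(262,206)),((139,193),(266.5,267))]:
    p,e=tri([ray("top",t),ray("side",s)]);print(p.round(3),np.round(e,3))
I=cv2.imread("pics/w11.png")[:,:,::-1].copy()
for s,c in blobs(I,(5,140,60),(16,255,255),15,(100,100,260,280))[0]:
    p,e=tri([ray("wrist",c),ray("side",(275.8,216.6)),ray("top",(211.5,210.7))]);print(s,c,p.round(4),np.round(e,4))
# block top orientation
m=blobs(I,(5,140,60),(16,255,255),15,(100,100,260,280))[1];m[:, :140]=0;m[:,200:]=0;m[220:]=0
a=I[:,:,::-1];cv2.imwrite("pics/w11z.png",cv2.resize(a[150:240,60:280],None,fx=3.6,fy=3.6,interpolation=cv2.INTER_CUBIC))
E
```

```text
[0.535 0.15  0.194] [0.001 0.001]
[0.538 0.35  0.19 ] [0.001 0.001]
[147, 190, 29, 16, 382] [161.1, 197.4] [0.4906 0.153  0.1409] [0.0018 0.0005 0.0016]
```

View pics/w11z.png

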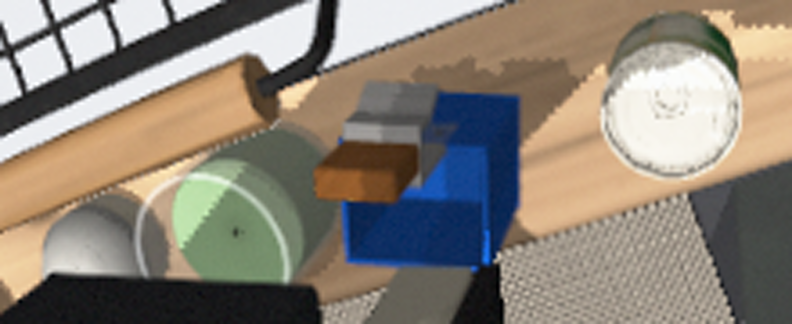

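```bash
python3 - <<'E'
from h import *
st();plan([.485,.155,.22],-19,np.radians(-12))
E
```

```text
t 8.93 p [0.4879 0.0281 0.3233] rpy [ 1.7992e+02  1.3000e-01 -1.8760e+01] F [ 0.46 -0.29 -0.93] M [-0.091 -0.022  0.015] w 0.0658
slide [-0.0867, -0.2388, 0.2064] turn [0.0002, 0.0337, 0.0007] mm 163.7 deg 12.13
```

```bash
python3 -m crank '[{"slide":[-0.08,-0.24,0.08],"turn":[0,0.034,0],"fingers":0.2},{"slide":[-0.08,-0.24,0.08],"turn":[0,0.034,0],"fingers":0.2},{"slide":[-0.085,-0.24,0.1],"turn":[0,0.034,0],"fingers":0.2},{"slide":[-0.085,-0.24,0.2],"turn":[0,0.034,0],"fingers":0.2},{"slide":[-0.085,-0.24,0.2],"turn":[0,0.034,0],"fingers":0.2}]' 20
python3 -m crank '[{"slide":[0,0,0],"turn":[0,0,0],"fingers":0.2}]' 20
python3 - <<'E'
from h import *
st();plan([.492,.1525,.137],-19,np.radians(-12))
a=grab_frame("wrist")[:,:,::-1];cv2.imwrite("pics/w12.png",a)
I=a[:,:,::-1].copy()
for s,c in blobs(I,(5,140,60),(16,255,255),15,(150,100,360,280))[0]:
    p,e=tri([ray("wrist",c),ray("side",(275.8,216.6)),ray("top",(211.5,210.7))]);print(s,c,p.round(4),np.round(e,4))
s=get_state();R=Ro.from_euler("xyz",s["ee_rot"])
print("dist tool",(R.inv().apply(p-s["eef_pos"])/.5).round(4))
E
```

```text
t: 9.35
eef_pos: [0.4852, 0.1526, 0.2208]
ee_rot: [3.138, -0.211, -0.33]
force: [-0.5, -1.1, -0.2]
width: 0.0527
t: 9.43
eef_pos: [0.4845, 0.1509, 0.2193]
ee_rot: [3.133, -0.209, -0.33]
force: [-0.8, 0.1, 0.2]
width: 0.0528
t 9.43 p [0.4845 0.1509 0.2193] rpy [179.51 -11.96 -18.9 ] F [-0.78  0.15  0.23] M [ 0.101  0.724 -0.006] w 0.0528
slide [-0.0212, -0.0094, 0.1637] turn [0.0013, 0.0001, 0.0003] mm 82.7 deg 0.48
[231, 200, 36, 20, 616] [248.7, 209.7] [0.4911 0.1542 0.1428] [0.0003 0.0001 0.0002]
dist tool [-0.0254 -0.0106  0.1569]
```

View pics/w12.png

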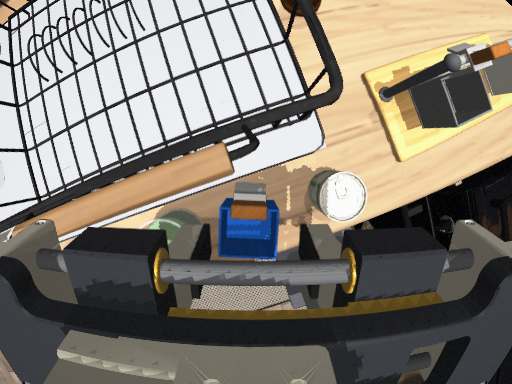

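```bash
python3 -m crank '[{"slide":[-0.021,-0.012,0.02],"turn":[0,0,0],"fingers":0.2},{"slide":[-0.021,-0.012,0.07],"turn":[0,0,0],"fingers":0.2},{"slide":[-0.021,-0.012,0.11],"turn":[0,0,0],"fingers":0.2},{"slide":[-0.021,-0.012,0.13],"turn":[0,0,0],"fingers":0.2},{"slide":[-0.021,-0.012,0.13],"turn":[0,0,0],"fingers":0.2}]' 20
python3 - <<'E'
from h import *
st();plan([.4925,.154,.138],-19,np.radians(-12))
a=grab_frame("wrist")[:,:,::-1];cv2.imwrite("pics/w13.png",a)
E
```

```text
t: 9.9
eef_pos: [0.4924, 0.155, 0.1582]
ee_rot: [3.139, -0.213, -0.334]
force: [0.1, 0.1, -0.4]
width: 0.0526
t 9.9 p [0.4924 0.155  0.1582] rpy [179.85 -12.19 -19.12] F [ 0.12  0.12 -0.37] M [ 0.144  0.728 -0.011] w 0.0526
slide [-0.0077, 0.0017, 0.0397] turn [0.0005, -0.0005, -0.0003] mm 20.3 deg 0.29
```

View pics/w13.png

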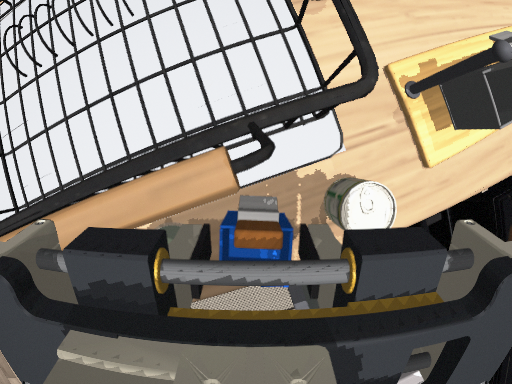

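```bash
python3 -m crank '[{"slide":[-0.004,0.002,0.01],"turn":[0,0,0],"fingers":0.2},{"slide":[-0.006,0.002,0.02],"turn":[0,0,0],"fingers":0.2},{"slide":[-0.006,0.002,0.028],"turn":[0,0,0],"fingers":0.2}]' 20
python3 - <<'E'
from h import *
st()
a=grab_frame("wrist")[:,:,::-1];cv2.imwrite("pics/w14.png",a)
E
```

```text
t: 10.2
eef_pos: [0.4919, 0.1557, 0.1452]
ee_rot: [-3.14, -0.214, -0.333]
force: [0.7, 0.2, -1.3]
width: 0.0526
t 10.2 p [0.4919 0.1557 0.1452] rpy [-179.92  -12.28  -19.07] F [ 0.69  0.19 -1.29] M [ 0.251  0.637 -0.06 ] w 0.0526
```

View pics/w14.png

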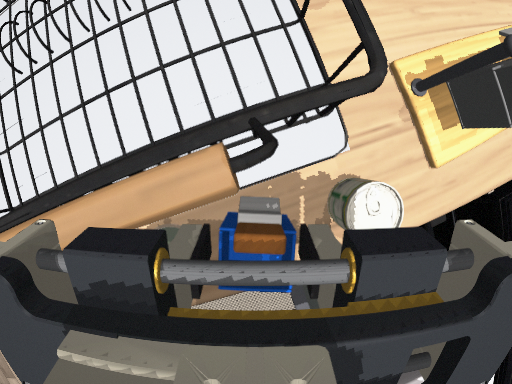

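```bash
python3 -m crank '[{"slide":[-0.001,0.003,0.006],"turn":[0,0,0],"fingers":0.2},{"slide":[-0.003,0.003,0.012],"turn":[0,0,0],"fingers":0.2},{"slide":[-0.003,0.003,0.012],"turn":[0,0,0],"fingers":0}]' 20
python3 -c "
from h import *
st()"
python3 -m crank '[{"slide":[0,0,0],"turn":[0,0,0],"fingers":-0.2},{"slide":[0,0,0],"turn":[0,0,0],"fingers":-0.35},{"slide":[0,0,0],"turn":[0,0,0],"fingers":-0.6},{"slide":[0,0,0],"turn":[0,0,0],"fingers":-0.6}]' 15
python3 -c "
from h import *
st()"
```

```text
t: 10.5
eef_pos: [0.4906, 0.1541, 0.138]
ee_rot: [3.141, -0.213, -0.332]
force: [0.5, -0.8, 0.0]
width: 0.0496
t 10.5 p [0.4906 0.1541 0.138 ] rpy [179.96 -12.22 -19.03] F [ 0.46 -0.75  0.04] M [ 0.208  0.676 -0.035] w 0.0496
t: 10.83
eef_pos: [0.491, 0.1544, 0.1386]
ee_rot: [-3.141, -0.214, -0.332]
force: [-0.4, 0.3, -0.2]
width: 0.0298
t 10.83 p [0.491  0.1544 0.1386] rpy [-179.99  -12.25  -19.03] F [-0.41  0.3  -0.25] M [ 0.152  0.645 -0.046] w 0.0298
```

```bash
python3 -m crank '[{"slide":[0,0,0],"turn":[0,0,0],"fingers":-0.6},{"slide":[0.002,0,-0.01],"turn":[0,0,0],"fingers":-0.6},{"slide":[0.005,0,-0.025],"turn":[0,0,0],"fingers":-0.6},{"slide":[0.008,0,-0.04],"turn":[0,0,0],"fingers":-0.6},{"slide":[0.008,0,-0.04],"turn":[0,0,0],"fingers":-0.6}]' 45
python3 - <<'E'
from h import *
st()
cv2.imwrite("pics/w15.png",grab_frame("wrist")[:,:,::-1])
a=grab_frame("side")[:,:,::-1];cv2.imwrite("pics/s15.png",cv2.resize(a[150:300,200:340],None,fx=4,fy=4,interpolation=cv2.INTER_CUBIC))
E
```

```text
t: 11.25
eef_pos: [0.4914, 0.1553, 0.161]
ee_rot: [-3.139, -0.215, -0.332]
force: [-0.6, -0.2, -0.8]
width: 0.0295
t 11.25 p [0.4914 0.1553 0.161 ] rpy [-179.85  -12.33  -19.05] F [-0.59 -0.19 -0.82] M [0.266 0.652 0.07 ] w 0.0295
```

View pics/w15.png

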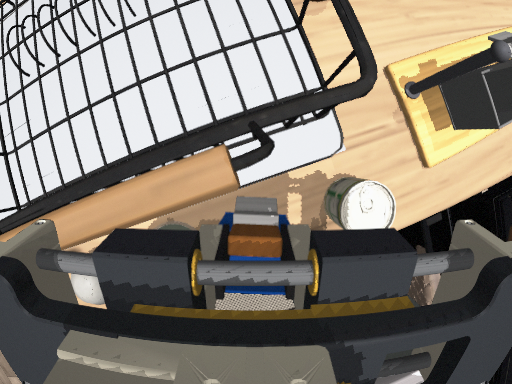

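View pics/s15.png

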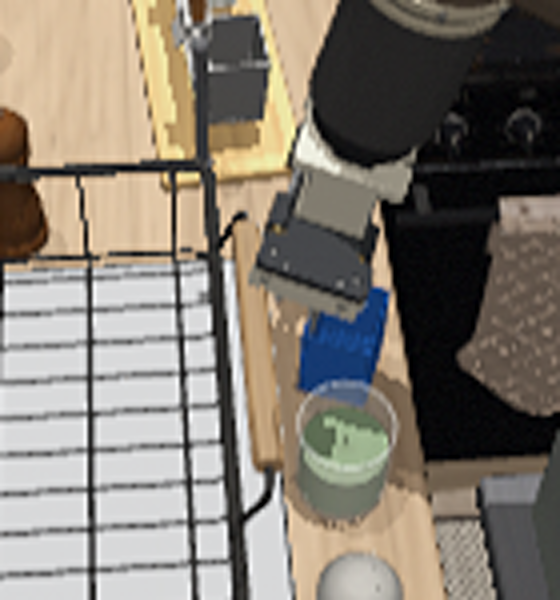

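```bash
python3 - <<'E'
from h import *
for n in(12,13,14,15):
    I=cv2.imread(f"pics/w{n}.png")[:,:,::-1].copy()
    print(n,[x for x in blobs(I,(5,140,60),(16,255,255),50,(200,150,320,280))[0]], [x for x in blobs(I,(100,120,60),(125,255,255),50,(200,150,320,300))[0]])
E
```

```text
12 [([231, 200, 36, 20, 616], [248.7, 209.7])] [([219, 198, 60, 61, 2648], [248.0, 233.8])]
13 [([235, 221, 48, 28, 1203], [258.0, 234.4])] [([219, 211, 74, 50, 1700], [252.6, 242.8])]
14 [([234, 223, 52, 31, 1411], [259.3, 238.3])] [([219, 212, 77, 49, 1458], [252.4, 242.3]), ([219, 285, 74, 8, 374], [259.1, 288.1])]
15 [([228, 224, 54, 33, 1577], [254.7, 240.5])] [([220, 213, 13, 18, 124], [227.5, 219.4]), ([279, 215, 10, 14, 82], [282.4, 220.0]), ([229, 256, 52, 5, 211], [252.2, 258.4]), ([225, 286, 61, 9, 471], [256.0, 289.5])]
```

```bash
python3 - <<'E'
from h import *
plan([.475,.155,.25],-19,np.radians(-12))
plan([.475,.155,.40],-19,np.radians(-12))
E
```

```text
slide [0.0091, 0.0096, -0.1832] turn [-0.0002, -0.0008, -0.0002] mm 91.8 deg 0.29
slide [0.0729, 0.0092, -0.4763] turn [-0.0002, -0.0008, -0.0002] mm 241.0 deg 0.29
```

```bash
python3 -m crank '[{"slide":[0.0,0.005,-0.06],"turn":[0,0,0],"fingers":-0.6},{"slide":[0.005,0.01,-0.12],"turn":[0,0,0],"fingers":-0.6},{"slide":[0.01,0.01,-0.18],"turn":[0,0,0],"fingers":-0.6},{"slide":[0.02,0.01,-0.25],"turn":[0,0,0],"fingers":-0.6},{"slide":[0.035,0.01,-0.32],"turn":[0,0,0],"fingers":-0.6}]' 45
python3 -m crank '[{"slide":[0.015,0,-0.07],"turn":[0,0,0],"fingers":-0.6},{"slide":[0.025,0,-0.13],"turn":[0,0,0],"fingers":-0.6},{"slide":[0.03,0,-0.15],"turn":[0,0,0],"fingers":-0.6},{"slide":[0.03,0,-0.15],"turn":[0,0,0],"fingers":-0.6}]' 45
python3 - <<'E'
from h import *
st();plan([.55,-.188,.40],5,np.radians(-12))
cv2.imwrite("pics/w16.png",grab_frame("wrist")[:,:,::-1])
E
```

```text
t: 11.77
eef_pos: [0.472, 0.1547, 0.32]
ee_rot: [3.141, -0.213, -0.332]
force: [1.3, 1.4, -0.8]
width: 0.0297
t: 12.1
eef_pos: [0.4726, 0.1563, 0.3983]
ee_rot: [-3.137, -0.216, -0.333]
force: [0.5, -0.6, -0.1]
width: 0.0297
t 12.1 p [0.4726 0.1563 0.3983] rpy [-179.74  -12.37  -19.08] F [ 0.49 -0.58 -0.13] M [0.297 0.729 0.   ] w 0.0297
slide [0.3634, 0.6005, 0.0735] turn [0.0134, -0.0012, -0.0654] mm 352.9 deg 24.03
```

View pics/w16.png

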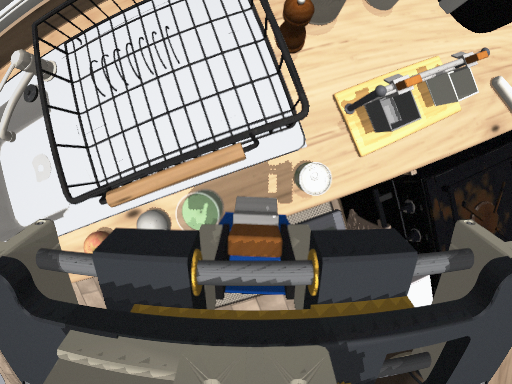

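```bash
python3 -m crank '[{"slide":[0.03,0.05,0.006],"turn":[0.002,0,-0.01],"fingers":-0.6},{"slide":[0.07,0.115,0.014],"turn":[0.005,0,-0.025],"fingers":-0.6},{"slide":[0.11,0.18,0.022],"turn":[0.008,0,-0.04],"fingers":-0.6},{"slide":[0.15,0.245,0.03],"turn":[0.011,-0.001,-0.055],"fingers":-0.6},{"slide":[0.18,0.3,0.037],"turn":[0.0134,-0.0012,-0.0654],"fingers":-0.6}]' 45
python3 - <<'E'
from h import *
st();plan([.55,-.188,.40],5,np.radians(-12))
E
```

```text
t: 12.57
eef_pos: [0.5072, -0.0066, 0.3942]
ee_rot: [3.138, -0.202, 0.075]
force: [1.2, -0.2, -1.5]
width: 0.0294
t 12.57 p [ 0.5072 -0.0066  0.3942] rpy [179.78 -11.6    4.32] F [ 1.2  -0.22 -1.54] M [-0.014  0.537  0.03 ] w 0.0294
slide [0.0592, 0.3683, 0.0017] turn [0.001, 0.0011, -0.0019] mm 186.5 deg 0.86
```

```bash
python3 -m crank '[{"slide":[0.01,0.07,0],"turn":[0,0,0],"fingers":-0.6},{"slide":[0.022,0.14,0],"turn":[0,0,0],"fingers":-0.6},{"slide":[0.035,0.22,0],"turn":[0,0,0],"fingers":-0.6},{"slide":[0.047,0.29,0],"turn":[0,0,0],"fingers":-0.6},{"slide":[0.055,0.35,0],"turn":[0,0.001,-0.001],"fingers":-0.6}]' 45
python3 -m crank '[{"slide":[0,0,0],"turn":[0,0,0],"fingers":-0.6},{"slide":[0,0,0],"turn":[0,0,0],"fingers":-0.6},{"slide":[0,0,0],"turn":[0,0,0],"fingers":-0.6}]' 45
python3 - <<'E'
from h import *
st();plan([.57,-.1895,.40],5,np.radians(-12))
cv2.imwrite("pics/w17.png",grab_frame("wrist")[:,:,::-1])
a=grab_frame("side")[:,:,::-1];cv2.imwrite("pics/s17.png",a)
cv2.imwrite("pics/s17z.png",cv2.resize(a[50:250,180:330],None,fx=3,fy=3,interpolation=cv2.INTER_CUBIC))
E
```

```text
t: 12.98
eef_pos: [0.5466, -0.1802, 0.3997]
ee_rot: [3.138, -0.207, 0.075]
force: [0.5, -0.1, -1.2]
width: 0.0293
t: 13.23
eef_pos: [0.5463, -0.178, 0.4004]
ee_rot: [3.138, -0.208, 0.075]
force: [-0.0, 0.3, -1.4]
width: 0.0291
t 13.23 p [ 0.5463 -0.178   0.4004] rpy [179.77 -11.91   4.31] F [-0.04  0.34 -1.37] M [-0.041  0.754  0.063] w 0.0291
slide [0.0443, 0.0265, 0.0104] turn [0.001, 0.0003, -0.0019] mm 26.3 deg 0.77
```

View pics/w17.png

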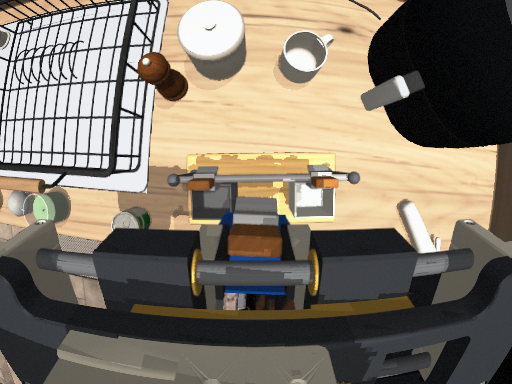

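View pics/s17z.png

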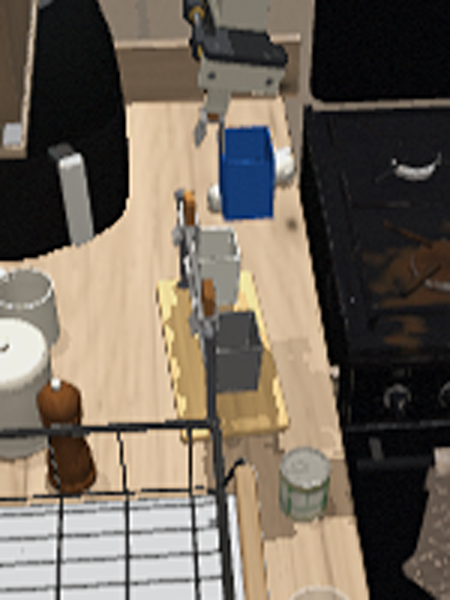

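```bash
python3 - <<'E'
from h import *
plan([.570-.003,-.1895-.0003,.345],5,np.radians(-12))
E
```

```text
slide [0.0143, 0.028, 0.119] turn [0.001, -0.0, -0.0015] mm 61.5 deg 0.66
```

```bash
python3 -m crank '[{"slide":[0.01,0.014,0.02],"turn":[0.001,0,-0.001],"fingers":-0.6},{"slide":[0.012,0.028,0.05],"turn":[0.001,0,-0.0015],"fingers":-0.6},{"slide":[0.014,0.028,0.09],"turn":[0.001,0,-0.0015],"fingers":-0.6},{"slide":[0.014,0.028,0.119],"turn":[0.001,0,-0.0015],"fingers":-0.6},{"slide":[0.014,0.028,0.119],"turn":[0.001,0,-0.0015],"fingers":-0.6}]' 45
python3 -m crank '[{"slide":[0,0,0],"turn":[0,0,0],"fingers":-0.6}]' 45
python3 - <<'E'
from h import *
st();plan([.567,-.1898,.345],5,np.radians(-12))
cv2.imwrite("pics/w18.png",grab_frame("wrist")[:,:,::-1])
a=grab_frame("side")[:,:,::-1];cv2.imwrite("pics/s18.png",a)
cv2.imwrite("pics/s18z.png",cv2.resize(a[70:220,190:310],None,fx=4,fy=4,interpolation=cv2.INTER_CUBIC))
E
```

```text
t: 13.75
eef_pos: [0.5663, -0.1889, 0.3421]
ee_rot: [-3.14, -0.206, 0.088]
force: [-0.7, -0.5, -1.4]
width: 0.0295
t: 13.83
eef_pos: [0.567, -0.1896, 0.3456]
ee_rot: [3.141, -0.21, 0.088]
force: [-0.1, -0.3, 0.2]
width: 0.0297
t 13.83 p [ 0.567  -0.1896  0.3456] rpy [179.97 -12.01   5.05] F [-0.12 -0.33  0.16] M [-0.116  0.729  0.004] w 0.0297
slide [-0.0003, 0.0003, 0.0011] turn [0.0001, -0.0, 0.0001] mm 0.6 deg 0.05
```

View pics/w18.png

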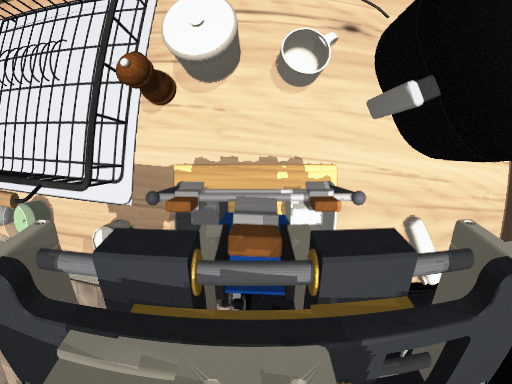

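View pics/s18z.png

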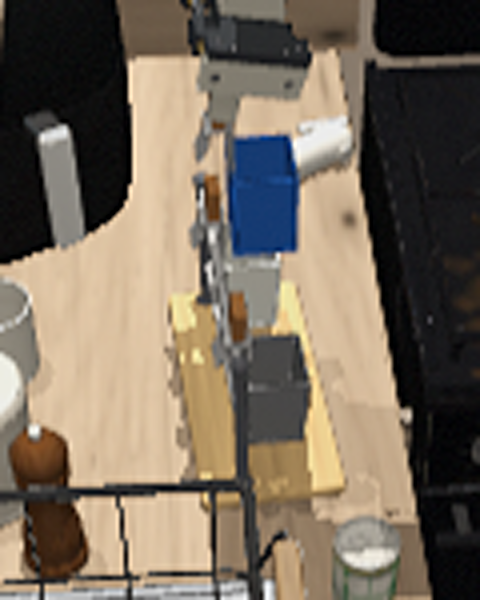

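```bash
python3 - <<'E'
from h import *
y=np.radians(5.0);R=np.array([[np.cos(y),-np.sin(y)],[np.sin(y),np.cos(y)]]);o=np.array([.570,-.1895])
def f(uv,yp):
    q,d=ray("side",(190+(uv[0]+.5)/4-.5,70+(uv[1]+.5)/4-.5))
    a=R.T@(q[:2]-o);b=R.T@d[:2];t=(yp-a[1])/b[1];return (a+t*b).round(4),(q[2]+t*d[2]).round(4)
a=cv2.imread("pics/s18.png")
for n,uv,yp in [("blue bb",(233,250),.032),("blue bf",(297,254),.032),("blue tb",(230,168),.032),("blue tf",(298,170),.032),("grey bb",(250,438),.115),("grey bf",(303,441),.115),("grey tf",(309,378),.115),("grey tb",(248,378),.115)]:
    print(n,f(uv,yp))
cv2.imwrite("pics/s18zz.png",cv2.resize(a[95:190,230:275],None,fx=6,fy=6,interpolation=cv2.INTER_NEAREST))
E
```

```text
blue bb (array([-0.0079,  0.032 ]), np.float64(0.2158))
blue bf (array([-0.0641,  0.032 ]), np.float64(0.2037))
blue tb (array([-0.0071,  0.032 ]), np.float64(0.3033))
blue tf (array([-0.0636,  0.032 ]), np.float64(0.2944))
grey bb (array([-0.0089,  0.115 ]), np.float64(0.0644))
grey bf (array([-0.0578,  0.115 ]), np.float64(0.052))
grey tf (array([-0.0617,  0.115 ]), np.float64(0.1336))
grey tb (array([-0.0079,  0.115 ]), np.float64(0.1421))
```

View pics/s18zz.png

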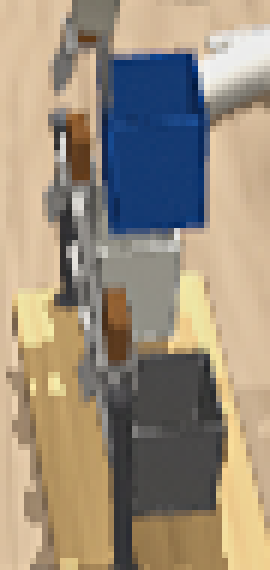

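```bash
python3 - <<'E'
from h import *
for z in (.30,.25,.215,.2): plan([.5688,-.1896,z],5,np.radians(-12))
E
```

```text
slide [-0.0176, -0.001, 0.0931] turn [0.0002, -0.0005, 0.0001] mm 47.4 deg 0.2
slide [-0.0388, -0.0011, 0.1909] turn [0.0002, -0.0005, 0.0001] mm 97.4 deg 0.2
slide [-0.0535, -0.0012, 0.2593] turn [0.0002, -0.0005, 0.0001] mm 132.4 deg 0.2
slide [-0.0599, -0.0012, 0.2886] turn [0.0002, -0.0005, 0.0001] mm 147.4 deg 0.2
```

```bash
python3 -m crank '[{"slide":[-0.002,0,0.02],"turn":[0,0,0],"fingers":-0.6},{"slide":[-0.01,-0.001,0.055],"turn":[0,0,0],"fingers":-0.6},{"slide":[-0.0176,-0.001,0.093],"turn":[0,0,0],"fingers":-0.6},{"slide":[-0.0282,-0.001,0.142],"turn":[0,0,0],"fingers":-0.6},{"slide":[-0.0388,-0.001,0.19],"turn":[0,0,0],"fingers":-0.6}]' 45
python3 - <<'E'
from h import *
st();plan([.5688,-.1896,.215],5,np.radians(-12))
a=grab_frame("wrist")[:,:,::-1];cv2.imwrite("pics/w19.png",a)
a=grab_frame("side")[:,:,::-1];cv2.imwrite("pics/s19.png",a)
cv2.imwrite("pics/s19z.png",cv2.resize(a[70:220,190:310],None,fx=4,fy=4,interpolation=cv2.INTER_CUBIC))
E
```

```text
t: 14.35
eef_pos: [0.5685, -0.19, 0.2488]
ee_rot: [3.141, -0.213, 0.087]
force: [-0.1, -0.2, -1.2]
width: 0.0296
t 14.35 p [ 0.5685 -0.19    0.2488] rpy [179.96 -12.23   4.96] F [-0.11 -0.18 -1.18] M [-0.113  0.734  0.03 ] w 0.0296
slide [-0.0136, -0.0008, 0.0662] turn [0.0001, -0.0006, -0.0001] mm 33.8 deg 0.24
```

View pics/w19.png

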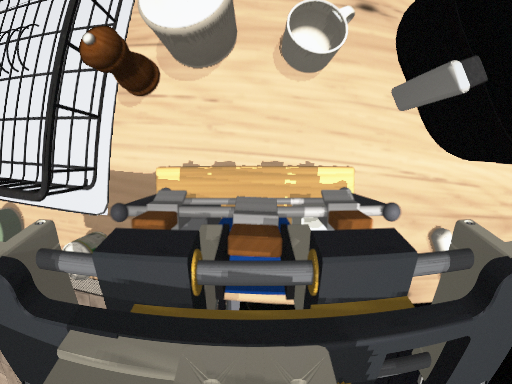

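View pics/s19z.png

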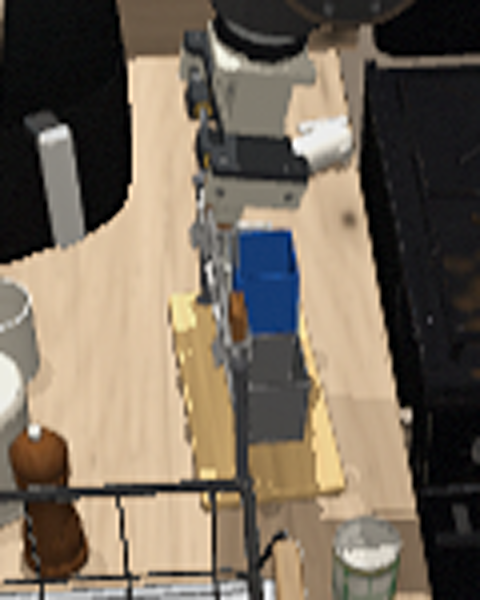

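```bash
python3 -m crank '[{"slide":[-0.004,-0.001,0.02],"turn":[0,0,0],"fingers":-0.6},{"slide":[-0.008,-0.001,0.04],"turn":[0,0,0],"fingers":-0.6},{"slide":[-0.011,-0.001,0.055],"turn":[0,0,0],"fingers":-0.6},{"slide":[-0.0135,-0.001,0.066],"turn":[0,0,0],"fingers":-0.6},{"slide":[-0.0135,-0.001,0.066],"turn":[0,0,0],"fingers":-0.6}]' 45
python3 - <<'E'
from h import *
st();plan([.5688,-.1896,.188],5,np.radians(-12))
a=grab_frame("wrist")[:,:,::-1];cv2.imwrite("pics/w20.png",a)
a=grab_frame("side")[:,:,::-1];cv2.imwrite("pics/s20.png",a)
cv2.imwrite("pics/s20z.png",cv2.resize(a[100:190,210:290],None,fx=6,fy=6,interpolation=cv2.INTER_CUBIC))
E
```

```text
t: 14.87
eef_pos: [0.568, -0.1895, 0.2142]
ee_rot: [3.142, -0.21, 0.086]
force: [0.8, -0.4, -1.3]
width: 0.0294
t 14.87 p [ 0.568  -0.1895  0.2142] rpy [180.   -12.01   4.94] F [ 0.84 -0.4  -1.34] M [-0.056  0.793  0.015] w 0.0294
slide [-0.0093, 0.0003, 0.0515] turn [0.0, -0.0, -0.0002] mm 26.2 deg 0.07
```

View pics/w20.png

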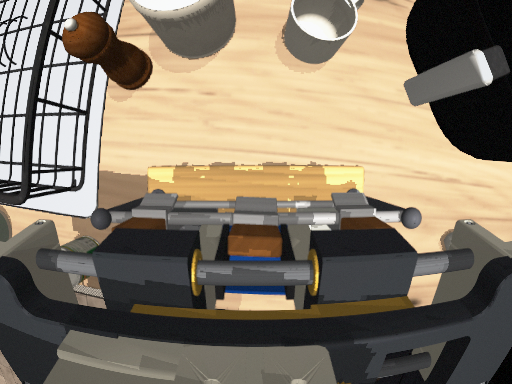

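View pics/s20z.png

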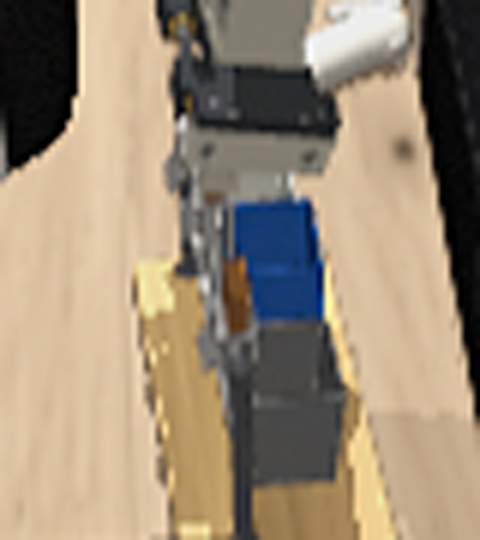

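```bash
python3 -m crank '[{"slide":[-0.001,0,0.009],"turn":[0,0,0],"fingers":-0.6},{"slide":[-0.002,0,0.018],"turn":[0,0,0],"fingers":-0.6},{"slide":[-0.004,0,0.027],"turn":[0,0,0],"fingers":-0.6},{"slide":[-0.005,0,0.033],"turn":[0,0,0],"fingers":-0.6},{"slide":[-0.006,0,0.037],"turn":[0,0,0],"fingers":-0.6}]' 45
python3 - <<'E'
from h import *
st();plan([.5688,-.1896,.188],5,np.radians(-12))
a=grab_frame("wrist")[:,:,::-1];cv2.imwrite("pics/w21.png",a)
E
```

```text
t: 15.38
eef_pos: [0.5692, -0.1896, 0.1958]
ee_rot: [3.141, -0.21, 0.086]
force: [0.6, 0.6, -1.0]
width: 0.0294
t 15.38 p [ 0.5692 -0.1896  0.1958] rpy [179.98 -12.05   4.94] F [ 0.55  0.55 -0.96] M [-0.138  0.755  0.041] w 0.0294
slide [-0.004, 0.0, 0.0152] turn [0.0001, -0.0001, -0.0002] mm 7.9 deg 0.08
```

```bash
python3 -m crank '[{"slide":[-0.001,0,0.004],"turn":[0,0,0],"fingers":-0.6},{"slide":[-0.001,0,0.007],"turn":[0,0,0],"fingers":-0.6},{"slide":[-0.001,0,0.007],"turn":[0,0,0],"fingers":-0.6}]' 45
python3 - <<'E'
from h import *
st();plan([.5688,-.1896,.186],5,np.radians(-12))
E
```

```text
t: 15.68
eef_pos: [0.5696, -0.1895, 0.1928]
ee_rot: [3.141, -0.211, 0.086]
force: [0.2, -0.0, -1.3]
width: 0.0294
t 15.68 p [ 0.5696 -0.1895  0.1928] rpy [179.97 -12.08   4.95] F [ 0.18 -0.01 -1.35] M [-0.119  0.765 -0.022] w 0.0294
slide [-0.0044, -0.0, 0.013] turn [0.0001, -0.0002, -0.0001] mm 6.8 deg 0.1
```

```bash
python3 -m crank '[{"slide":[-0.002,0,0.003],"turn":[0,0,0],"fingers":-0.6},{"slide":[-0.003,0,0.006],"turn":[0,0,0],"fingers":-0.6},{"slide":[-0.003,0,0.006],"turn":[0,0,0],"fingers":-0.6}]' 45
python3 -c "
from h import *
st()"
```

```text
t: 15.93
eef_pos: [0.5686, -0.1896, 0.1895]
ee_rot: [3.141, -0.211, 0.086]
force: [-0.3, 0.2, -1.2]
width: 0.0296
t 15.93 p [ 0.5686 -0.1896  0.1895] rpy [179.98 -12.07   4.94] F [-0.34  0.22 -1.2 ] M [-0.164  0.764  0.021] w 0.0296
```

```bash
python3 -m crank '[{"slide":[-0.001,0,0.003],"turn":[0,0,0],"fingers":-0.6},{"slide":[-0.001,0,0.005],"turn":[0,0,0],"fingers":-0.6},{"slide":[-0.001,0,0.005],"turn":[0,0,0],"fingers":-0.6}]' 45
python3 -c "
from h import *
st()"
```

```text
t: 16.18
eef_pos: [0.5687, -0.1896, 0.187]
ee_rot: [3.141, -0.211, 0.086]
force: [0.5, -0.3, -0.7]
width: 0.0295
t 16.18 p [ 0.5687 -0.1896  0.187 ] rpy [179.98 -12.08   4.94] F [ 0.48 -0.29 -0.68] M [-0.174  0.727 -0.018] w 0.0295
```

```bash
python3 -m crank '[{"slide":[-0.0005,0,0.002],"turn":[0,0,0],"fingers":-0.6},{"slide":[-0.0005,0,0.003],"turn":[0,0,0],"fingers":-0.6},{"slide":[-0.0005,0,0.003],"turn":[0,0,0],"fingers":-0.6}]' 45
python3 -c "
from h import *
st()"
```

```text
t: 16.43
eef_pos: [0.5692, -0.1897, 0.1864]
ee_rot: [3.141, -0.212, 0.087]
force: [-1.4, 0.9, 3.5]
width: 0.0292
t 16.43 p [ 0.5692 -0.1897  0.1864] rpy [179.95 -12.13   4.96] F [-1.4   0.86  3.53] M [0.227 1.144 0.059] w 0.0292
```

```bash
python3 -m crank '[{"slide":[-0.0005,0,0.002],"turn":[0,0,0],"fingers":-0.6},{"slide":[-0.0005,0,0.003],"turn":[0,0,0],"fingers":-0.6},{"slide":[-0.0005,0,0.003],"turn":[0,0,0],"fingers":-0.6}]' 45
python3 -c "
from h import *
st()
cv2.imwrite('pics/w22.png',grab_frame('wrist')[:,:,::-1])
a=grab_frame('side')[:,:,::-1];cv2.imwrite('pics/s22z.png',cv2.resize(a[100:190,210:290],None,fx=6,fy=6,interpolation=cv2.INTER_CUBIC))"
```

```text
t: 16.68
eef_pos: [0.5695, -0.1898, 0.1862]
ee_rot: [3.14, -0.213, 0.087]
force: [-6.8, 4.1, 12.7]
width: 0.0291
t 16.68 p [ 0.5695 -0.1898  0.1862] rpy [179.92 -12.21   4.99] F [-6.77  4.11 12.66] M [1.087 2.073 0.241] w 0.0291
```

View pics/w22.png

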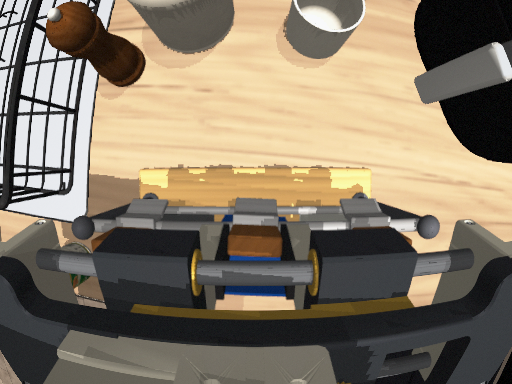

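View pics/s22z.png

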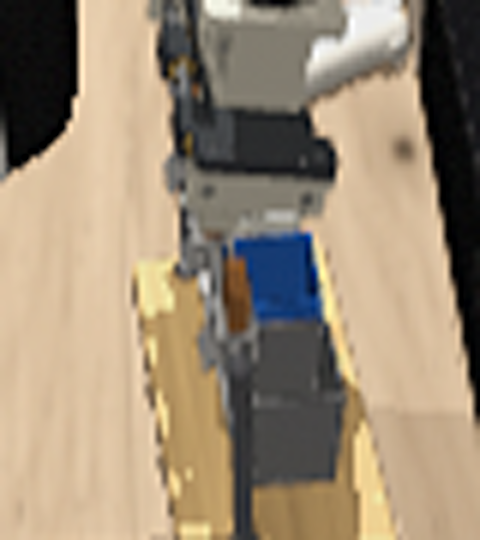

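```bash
python3 -m crank '[{"slide":[0.0,0,-0.002],"turn":[0,0,0],"fingers":-0.6},{"slide":[-0.001,0,-0.003],"turn":[0,0,0],"fingers":-0.6},{"slide":[-0.001,0,-0.003],"turn":[0,0,0],"fingers":-0.6}]' 45
python3 -c "
from h import *
st()"
python3 -m crank '[{"slide":[0,0,0],"turn":[0,0,0],"fingers":-0.6},{"slide":[0,0,0],"turn":[0,0,0],"fingers":-0.6},{"slide":[0,0,0],"turn":[0,0,0],"fingers":-0.6}]' 4
python3 -c "
from h import *
st()"
```

```text
t: 17.03
eef_pos: [0.569, -0.1898, 0.1864]
ee_rot: [3.141, -0.213, 0.087]
force: [-0.3, 0.4, 4.6]
width: 0.0295
t 17.03 p [ 0.569  -0.1898  0.1864] rpy [179.94 -12.21   4.97] F [-0.29  0.4   4.62] M [0.207 0.298 0.076] w 0.0295
t: 17.28
eef_pos: [0.5686, -0.19, 0.186]
ee_rot: [3.14, -0.212, 0.087]
force: [-0.6, -0.8, 5.5]
width: 0.0303
t 17.28 p [ 0.5686 -0.19    0.186 ] rpy [179.94 -12.14   4.96] F [-0.55 -0.81  5.54] M [-0.264  0.55  -0.033] w 0.0303
```

```bash
python3 -m crank '[{"slide":[0,0,0],"turn":[0,0,0],"fingers":-0.25},{"slide":[0,0,0],"turn":[0,0,0],"fingers":-0.15},{"slide":[0,0,0],"turn":[0,0,0],"fingers":-0.05},{"slide":[0,0,0],"turn":[0,0,0],"fingers":0.05},{"slide":[0,0,0],"turn":[0,0,0],"fingers":0.05}]' 10
python3 -c "
from h import *
st()
cv2.imwrite('pics/w23.png',grab_frame('wrist')[:,:,::-1])"
```

```text
t: 17.7
eef_pos: [0.568, -0.1896, 0.1852]
ee_rot: [3.141, -0.21, 0.086]
force: [-0.1, -0.1, -0.2]
width: 0.0453
t 17.7 p [ 0.568  -0.1896  0.1852] rpy [179.98 -12.05   4.95] F [-0.12 -0.1  -0.15] M [-0.097  0.657 -0.012] w 0.0453
```

View pics/w23.png

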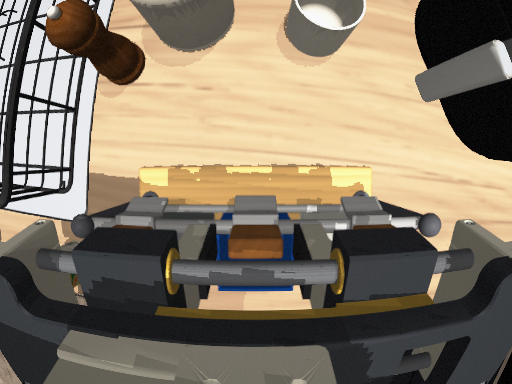

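```bash
python3 -m crank '[{"slide":[0.002,0,-0.01],"turn":[0,0,0],"fingers":0.05},{"slide":[0.008,0,-0.04],"turn":[0,0,0],"fingers":0.05},{"slide":[0.015,0,-0.09],"turn":[0,0,0],"fingers":0.05},{"slide":[0.02,0,-0.16],"turn":[0,0,0],"fingers":0.05},{"slide":[0.0,0,-0.24],"turn":[0,0,0],"fingers":0.05}]' 10
python3 -m crank '[{"slide":[-0.08,0,-0.08],"turn":[0,-0.01,0],"fingers":0.05},{"slide":[-0.15,0,-0.12],"turn":[0,-0.02,0],"fingers":0.05},{"slide":[-0.2,0,-0.12],"turn":[0,-0.033,0],"fingers":0.05},{"slide":[-0.2,0,-0.12],"turn":[0,-0.033,0],"fingers":0.05}]' 10
python3 - <<'E'
from h import *
st()
a=grab_frame("wrist")[:,:,::-1];cv2.imwrite("pics/w24.png",a)
cv2.imwrite("pics/w24z.png",cv2.resize(a[20:210,100:420],None,fx=2.4,fy=2.4,interpolation=cv2.INTER_CUBIC))
a=grab_frame('side')[:,:,::-1];cv2.imwrite('pics/s24z.png',cv2.resize(a[90:220,200:310],None,fx=4,fy=4,interpolation=cv2.INTER_CUBIC))
E
```

```text
t: 18.17
eef_pos: [0.5435, -0.1916, 0.303]
ee_rot: [3.141, -0.208, 0.087]
force: [0.9, -1.0, -0.1]
width: 0.0459
t: 18.5
eef_pos: [0.43, -0.2017, 0.3429]
ee_rot: [3.141, -0.002, 0.086]
force: [-0.1, -0.2, -1.0]
width: 0.0461
t 18.5 p [ 0.43   -0.2017  0.3429] rpy [ 1.7994e+02 -1.0000e-01  4.9200e+00] F [-0.09 -0.23 -0.96] M [-0.03  -0.136  0.033] w 0.0461
```

View pics/w24z.png

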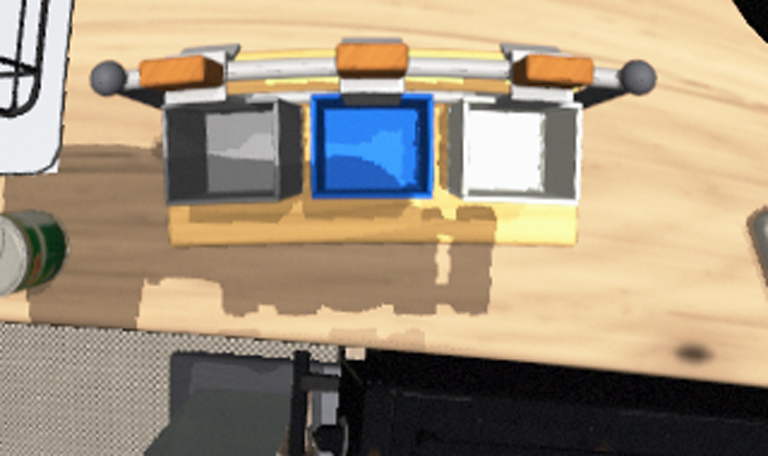

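View pics/s24z.png

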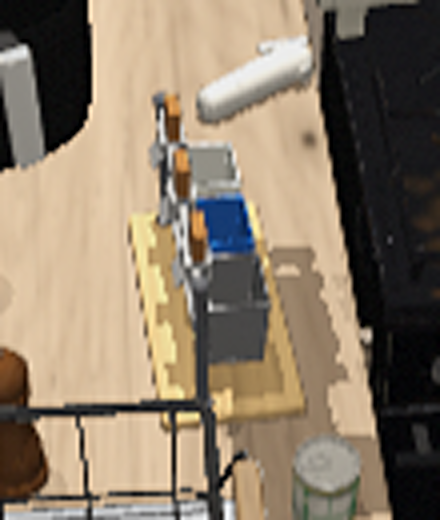

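```bash
python3 -m crank '[{"slide":[0,0,0],"turn":[0,0,0],"fingers":0.05},{"slide":[0,0,0],"turn":[0,0,0],"fingers":0.05},{"slide":[0,0,0],"turn":[0,0,0],"fingers":0.05},{"slide":[0,0,0],"turn":[0,0,0],"fingers":0.05},{"slide":[0,0,0],"turn":[0,0,0],"fingers":0.05}]' 10
python3 - <<'E'
from h import *
st();c=get_calibration("wrist");a=grab_frame("wrist");s=grab_frame("side")
W=sorted(blobs(a,(5,140,60),(16,255,255),50,(100,30,420,150))[0],key=lambda b:b[1][0])
S=sorted(blobs(s,(5,140,90),(16,255,255),8,(230,90,300,200))[0],key=lambda b:-b[1][1])
y=np.radians(5.0);R=np.array([[np.cos(y),-np.sin(y)],[np.sin(y),np.cos(y)]]);o=np.array([.570,-.1895])
print(len(W),len(S))
for w,q,n in zip(W,S,("grey","blue","white")):
    p,e=tri([ray("wrist",w[1],c),ray("side",q[1])]);print(n,np.append(R.T@(p[:2]-o),p[2]).round(4),np.round(e,4))
s0=cv2.imread("pics/side0.png")[:,:,::-1]
d=cv2.absdiff(s,s0.copy()).max(2)
for n,(x0,y0,x1,y1) in dict(tin=(272,198,292,222),jar=(270,255,302,282),egg=(276,286,304,314),basket=(110,185,262,335)).items():
    print(n,d[y0:y1,x0:x1].mean().round(2))
E
```

```text
t: 19.02
eef_pos: [0.4334, -0.2013, 0.3403]
ee_rot: [3.141, -0.003, 0.086]
force: [-0.4, -0.2, -1.0]
width: 0.0464
t 19.02 p [ 0.4334 -0.2013  0.3403] rpy [179.97  -0.18   4.95] F [-0.38 -0.17 -0.96] M [-0.034  0.016 -0.016] w 0.0464
3 3
grey [-0.0051  0.0825  0.1956] [0.0012 0.0012]
blue [-2.30e-03  1.00e-04  1.87e-01] [0.0005 0.0005]
white [-0.0039 -0.0814  0.1823] [0.0002 0.0002]
tin 47.59
jar 0.74
egg 0.67
basket 1.07
```

```bash
python3 - <<'E'
from h import *
c=get_calibration("wrist");a=grab_frame("wrist")[:,:,::-1];s=grab_frame("side")[:,:,::-1]
s0=cv2.imread("pics/side0.png")
z=lambda i:cv2.resize(i[190:235,260:310],None,fx=6,fy=6,interpolation=cv2.INTER_CUBIC)
b=cv2.resize(s[105:185,230:280],None,fx=5,fy=5,interpolation=cv2.INTER_CUBIC)
C=np.zeros((560,790,3),np.uint8);C[:270,:300]=z(s0);C[280:550,:300]=z(s);C[:400,320:570]=b
cv2.imwrite("pics/c25.png",C)
cv2.imwrite("pics/w25z.png",cv2.resize(a[25:115,130:390],None,fx=3,fy=3,interpolation=cv2.INTER_CUBIC))
E
```

```text
(no output)
```

View pics/c25.png

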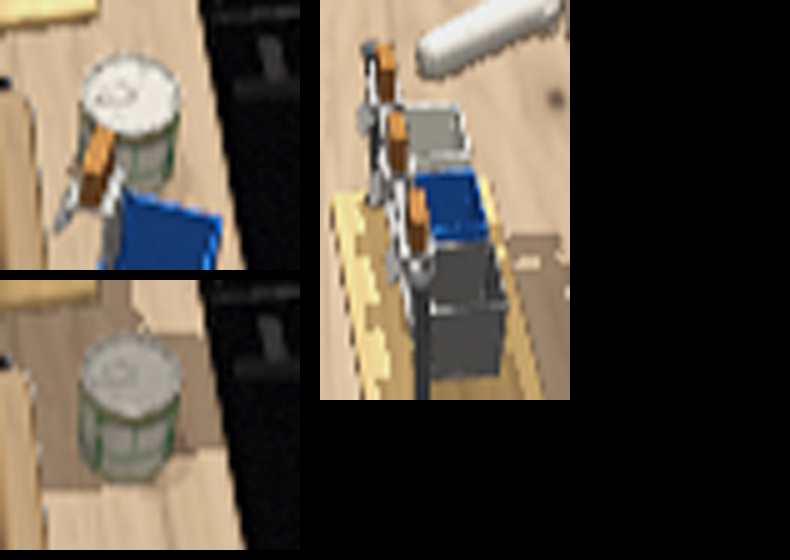

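View pics/w25z.png

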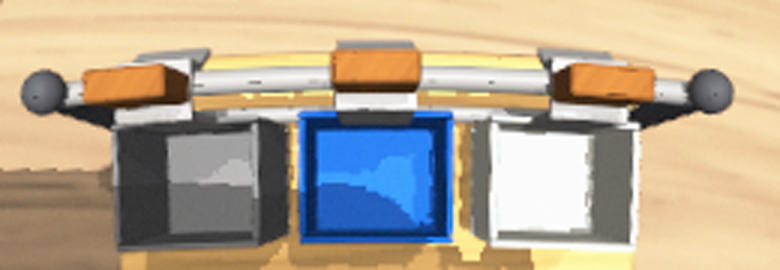

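```bash
python3 -c "
from station import *
print(job_done(),get_state()['t'])"
```

```text
the job is handed in; nothing more can be done
the job is handed in; nothing more can be done
```

The blue caddy now hangs on the rail between the white and grey caddies, and I handed the job in at about 19 s of robot time.

I pushed the white and grey caddies apart along the rail with the opened fingers, in two goes, without lifting them. The gap between their boxes grew from about 25 mm to about 97 mm. I then gripped the blue caddy by its block with the tool leaned back 12 degrees, so the gripper's body would clear the dish-rack handle. I lowered it slowly until the hook touched the rail; the push rose to about 14 N. I backed off to about 5 N, loosened the grip and opened the fingers, so it did not drop.

**Last checks**
- **Height:** the hook met the rail where a fully seated one should, with the tool at 0.1866 m. The blue grip block measures 0.187 m high against about 0.188 m expected. The grey and white blocks read 0.196 and 0.182 m, which is measuring scatter.
- **Spacing:** the three caddies sit at +82, 0 and −81 mm along the rail, leaving about 16 mm on either side of the blue one.
- **Bystanders:** the jar, the egg timer and the dish basket look unchanged in the side view. The tin failed the automatic comparison, but only because the blue caddy used to overlap it and the shadow has changed; by eye it has not moved.
- **Disagreement:** the blue grip block sits 2–3 mm further back (+x) than the other two, so the blue caddy leans a little less than they do. I judged this still within the seat tolerance and left it alone.

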